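# Put the tea tin away in the lidded tea chest

## Robot

A 6-joint arm with a two-finger parallel gripper is mounted at the origin on the work surface. World frame = base frame: x ahead of the robot, y to its left, z up, the work surface at z = 0. Lengths are in m, angles in rad, forces in N, time in s.
With the tool pointing down it reaches from about 0.35 to 0.725 m from the base axis. Payload 6 kg.
Tool frame: the origin (TCP) lies midway between the tips of the shut fingers; the grasp point (between the pads) lies 19 mm behind it; x points along the fingers, y is the direction in which the jaws open and shut, and the axes are right-handed (so a half turn about x gives the same grasp; the last joint's range is limited). The gripper opens to 85 mm and grips with 20 to 120 N. Pads are 22 mm wide; open, the fingers measure 114 mm over their backs; the gripper's body (76 mm by 85 mm) begins 54 mm behind the grasp point. The pads swing forward as they close: fully open they stand 13 mm farther back than shut.
Start: joints at [1.509, 0.04, 0.085, 0, -1.615, -0.334], TCP at [0.231, 0.554, 0.231] pointing down, gripper open.
Joint ranges: [-2.56, 2.56], [-1.29, 2.01], [-1.08, 1.49], [-3.29, 1.98], [-2.81, -0.18], [-2.99, 2.99]. Speed limits (rad/s): [2.57, 2.57, 3.01, 3.14, 3.14, 3.14].

## Interface

Orientations are given as a unit quaternion [x, y, z, w].
In Python, from plant import arm, read_camera, calibration, ticket gives the robot as it stands. The module is installed in compiled form; this text tells all that it offers.
- The arm moves only by the tool servo_tool, never from a script. Its argument "plan" is a list of rows, each a list of 7 numbers: the shift along the tool's x, y, z in mm, then the turn, a rotation vector about the tool's x, y, z in degrees, then the closure in counts, from 0 (fully open) to 255 (shut). A call has 1 to 5 rows; each row shifts and turns the pose as measured when the row begins, along the tool's axes as they then stand; what a row does not reach is not made up. A row lasts 1/10 s, in which the tool goes at most 50 mm and 8.59 degrees, less where a joint would pass 70% of its speed; a pose out of reach is approached as far as the arm can. A call with a gripper value outside its range is refused whole. The fingers move at their own pace and stop on an object; "squeeze" is the grip in N (left out, the last holds). Time passes only in rows, so rows that do not move let the fingers close. It gives the time, the measured TCP pose, the force and the opening at its end, in the units of the state.
- arm.observe(): the state, without advancing time (a new reading comes with each control period).
- read_camera(name): name is "scene" or "top" or "wrist"; returns (picture, depth): 480x640x3 uint8, red, green, blue; 480x640 float32, m along the optical axis (not along the pixel's ray), 0 where there is no reading.
- calibration(name): a dict with "intrinsics" (3x3 intrinsics, pixels), "distortion" ([k1, k2, p1, p2, k3] as OpenCV has them; the pictures are not rectified), "pose" (4x4, takes a point from camera to world coordinates). Camera axes: x right, y down, z forward; pixel columns grow to the right and rows downward; lengths in m; the calibration is good to about 2 mm. A picture is of the moment at which its call begins: read the wrist's pose just before it. calibration takes no time and is no camera call; for the wrist camera it gives the pose at the moment of the call.
- ticket.hand_in(): hands the job in, once; it reports no verdict.
The state is a dict: "clock": time; "joint_pos": joint angles; "qd": joint speeds; "joint_efforts": joint torques, N m; "tool_pos": TCP position; "ee_rot": TCP orientation; "contact_force": force on the tool from outside, world axes, zero at the start; "ft_torque": the same for the moment, N m; "width": opening from 0.0 (shut) to 1.0 (fully open).
Only numpy, scipy, OpenCV 4.12 (cv2) and the standard library are available. Lean on these libraries where they do the work, as an engineer would, in place of code of your own. Each camera call takes 0.05 s, during which the arm holds its last target.

## Task

Put the green tea tin away in the tea chest: raise the lid by its pull until the folding stay locks and let the lid stand on it, then stand the tin upright on the chest's floor. Then break the stay at its knuckle with a light push and lower the lid by hand until it is fully shut; never strain the lid against the stay, do not let the lid or the tin drop, and leave the gaiwan, the cups and the incense boat where they are.

Things in the scene. Friction and masses are not known exactly. Their poses are not given: they have to be found in the camera images.
- chest: Dark walnut tea chest, fixed to the ledge: 170 mm deep (x), 280 wide (y), 100 high, walls and floor 10 thick, so inside it is 150 x 260 mm and 90 deep. Origin under its centre on the ledge; x points to the far, hinged side, y along its width to the end with the stay, z up. Its place and yaw vary.
- lid_hinge (a point): Middle of the lid's hinge line, on the far top edge of the chest, at (85, 0, 100) mm in the chest's frame; the line runs along the chest's y. The lid is walnut with a blue tile: 175 mm from hinge line to front edge, 280 wide, 14 thick, 0.5 to 0.75 kg with its mass near the middle; 4 N at its front edge lifts it.
- lid (a joint): Angle of the lid (rad): 0 shut, growing as it is raised. It comes up taut against the stay, and goes no further, at about 1.21 to 1.41, where the stay locks; this differs from time to time, as the stay's foot sits in a slot. Let go unlocked, the lid falls shut.
- lid_pull (a point): Centre of the brass barrel pull on the middle of the lid's front edge: 20 mm in diameter, 22 long, lying along the chest's y with free end faces, 16 mm clear of the edge on a 10 mm stem. It lies 201 mm from the hinge line along the lid and 7 mm above the lid's underside. Pinched on its end faces it turns in the fingers as the lid swings. Axes as the lid's.
- stay_upper: Upper arm of the brass folding stay: flat bar 66 mm long, 12 wide, 3 thick, just inside the chest's +y end wall (chest y 117 to 120 mm). Origin at its rivet, 80 mm from the hinge line, 8 mm below the lid's underside. The lower arm, as long, runs from the knuckle to the foot on the end wall.
- foot (a point): Pivot of the stay's lower arm in its steel foot, which is screwed fast in a slot on the +y end wall, about 120 mm before the hinge line and 20 mm below the rim. Where in the slot (10 mm either way) differs, and with it the locking angle. Its screw holds against all proper handling, but slips if the lid is forced up or down with over 12 N at the pull while the stay is taut or locked.
- knuckle (a point): Middle of the dark steel barrel, 16 mm in diameter and 24 long along the chest's y (chest y 100 to 124 mm), that joins the stay's arms: the place to push. Locked, it is about 68 to 85 mm before the hinge line and 30 mm above the rim; pushed away from the robot and down at 45 degrees it breaks, going round the foot. Folded it lies near the floor, within 32 mm of the end wall: keep that clear.
- knee (a joint): Angle at the knuckle (rad): 0 arms in line, 2.3 to 2.7 lid shut, -0.09 locked at its stop just past the line. A spring (0.07 N m) urges it straight and snaps it over as the lid reaches the locking angle. A push of 3 to 4 N breaks it. Let go short of about 0.6, it may spring back into lock; at 0.65 to 0.85 its stiff rivet holds the lid, a little lower; past 0.9 to 1.1 the lid falls.
- tin: Round tea tin, green with a brass-coloured lid, 56 mm in diameter (57 at its lid), 75 high, 0.11 to 0.22 kg, loose, standing on the ledge in any of three places right of the chest (its -y side). Origin at the centre of its underside, z up.
- gaiwan: White porcelain gaiwan with saucer and lid, 100 mm across, 92 high, loose, right of the chest. Origin under its centre. To be left alone.
- cup_a: White porcelain cup, 62 mm across, 45 high, loose, right of the chest. Origin under its centre. To be left alone.
- cup_b: White porcelain cup like cup_a, left of the chest. Origin under its centre. To be left alone.
- boat: Wooden incense holder shaped like a boat, 165 mm long, 30 wide, 25 high, loose, left of the chest. Origin under its middle. To be left alone.
Mind the look-alikes: they are no part of the job. Leave any orange, purple or turquoise look-alike of the tin alone.

How it is judged:
On the way, in this order (a step that is already met when the one before it is completed fails the run):
1. the lid stands on its locked stay, let go, more than 1.15 rad open (value of joint knee below -0.05 rad and value of joint lid above 1.15 rad and contact force between each of the fingers, the arm and chest below 0.2 N), for 0.3 s.
2. the tin stands upright on the chest's floor, let go, with the lid still up on its locked stay (x of tin in the frame of chest between -0.052 and 0.052 m and y of tin in the frame of chest between -0.107 and 0.107 m and z of tin in the frame of chest between 0.006 and 0.016 m and angle between tin's own z axis and vertical below 0.1 rad and contact force between each of the fingers, the arm and tin below 0.2 N and value of joint knee below -0.05 rad and value of joint lid above 1.15 rad), for 0.2 s.
3. the stay is broken at its knuckle while the lid is still up (value of joint knee above 0.2 rad and value of joint lid above 0.8 rad).
At the end, for the whole second after the job is handed in: The lid is shut (within 0.03 rad) over the folded stay, and the tin stands upright (within 0.1 rad) and at rest on the floor inside the chest (value of joint lid below 0.03 rad and value of joint knee above 2 rad and x of tin in the frame of chest between -0.052 and 0.052 m and y of tin in the frame of chest between -0.107 and 0.107 m and z of tin in the frame of chest between 0.006 and 0.016 m and angle between tin's own z axis and vertical below 0.1 rad and linear speed of tin below 0.02 m/s); the robot touches nothing.
It fails at once if the lid let fall (closing faster than 2 rad/s) (velocity of joint lid below -2 rad/s).
It fails at once if the lid forced against the taut or locked stay, so that the stay's foot slips in its slot (more than 2 mm) (distance of foot from where it was at the start of the episode above 0.002 m).
It fails at once if the stay forced (more than 20 N from the robot on its arms or knuckle) (contact force between any of the fingers, the arm and stay_upper above 20 N).
It fails at once if the tin dropped or thrown (faster than 0.5 m/s out of the fingers) (linear speed of tin above 0.5 m/s and contact force between the fingers and tin below 0.1 N).
It fails at once if the gaiwan, a cup or the incense boat moved by more than 20 mm (distance of any of gaiwan, cup_a, cup_b, boat from where it was at the start of the episode above 0.02 m).
It also fails if it takes over 72 s, if anything falls off the work surface, if the arm or the gripper's body presses on something with over 40 N, if the wrist force passes 120 N, or if a joint passes its speed limit or range.

## Working session

There is one attempt and no reset: what is moved stays moved. The work goes in short steps, Python scripts to look and compute and a tool call to move; the robot and the scene stay as the last step left them, time stands still between calls to the robot, and variables do not carry over. Pictures are saved under pics/ and viewed, and the job is handed in when it is done.

Besides the shell and the picture viewer there is one more tool, called after "Request:" in YAML: its name, and indented under it one key for each argument. servo_tool: Moves the arm, as the interface text tells. Its arguments: {"type":"object","properties":{"plan":{"type":"array"},"squeeze":{"type":"number"}},"required":["plan"]}

```bash
mkdir -p pics; ls; python3 - <<'E'
from plant import arm, read_camera, calibration, ticket
import cv2,numpy as np
print(arm.observe())
for n in ["scene","top"]:
    p,d=read_camera(n); c=calibration(n)
    cv2.imwrite(f"pics/{n}0.png",p[:,:,::-1]); np.savez(f"{n}0.npz",p=p,d=d,K=c["intrinsics"],D=c["distortion"],T=c["pose"])
    print(n,c)
E
```

```text
pics
{'clock': 0.0, 'joint_pos': array([ 1.50875484e+00,  4.08238337e-02,  8.37971994e-02, -4.64420858e-04,
       -1.61547781e+00, -3.33702330e-01]), 'qd': array([ 5.44780706e-05,  9.40896245e-04,  1.09319577e-04, -4.77110929e-04,
       -1.77667892e-03,  1.73872716e-03]), 'joint_efforts': array([-2.72213083e-04, -3.68195236e+01,  3.47425282e+01,  6.93263814e+00,
       -5.16707965e-03, -1.09294112e-05]), 'tool_pos': array([0.23109294, 0.55335989, 0.2302644 ]), 'ee_rot': array([-0.6932295 ,  0.13961878,  0.693391  ,  0.13837765]), 'contact_force': array([-0.95654108, -0.25147496, -0.63335099]), 'ft_torque': array([-0.00465167,  0.02092933,  0.01686605]), 'width': 0.9983371155659337}
scene {'intrinsics': array([[558.80539401,   0.        , 312.59500099],
       [  0.        , 558.80539401, 241.15170077],
       [  0.        ,   0.        ,   1.        ]]), 'distortion': array([-0.12196434,  0.        ,  0.        ,  0.        ,  0.        ]), 'pose': array([[ 0.40925839,  0.5994204 , -0.68789734,  1.41156876],
       [ 0.91224264, -0.28361666,  0.29559257, -0.34181568],
       [-0.01791493, -0.74850302, -0.66288934,  0.91696057],
       [ 0.        ,  0.        ,  0.        ,  1.        ]])}
top {'intrinsics': array([[556.40700253,   0.        , 319.64723612],
       [  0.        , 556.40700253, 248.38414034],
       [  0.        ,   0.        ,   1.        ]]), 'distortion': array([-0.08804461,  0.        ,  0.        ,  0.        ,  0.        ]), 'pose': array([[-6.09672875e-03, -9.97448288e-01,  7.11318704e-02,
         4.77850078e-01],
       [-9.99980041e-01,  6.19919940e-03,  1.21989989e-03,
         6.39862633e-03],
       [-1.65774771e-03, -7.11230132e-02, -9.97466174e-01,
         1.46028364e+00],
       [ 0.00000000e+00,  0.00000000e+00,  0.00000000e+00,
         1.00000000e+00]])}
```

View pics/scene0.png

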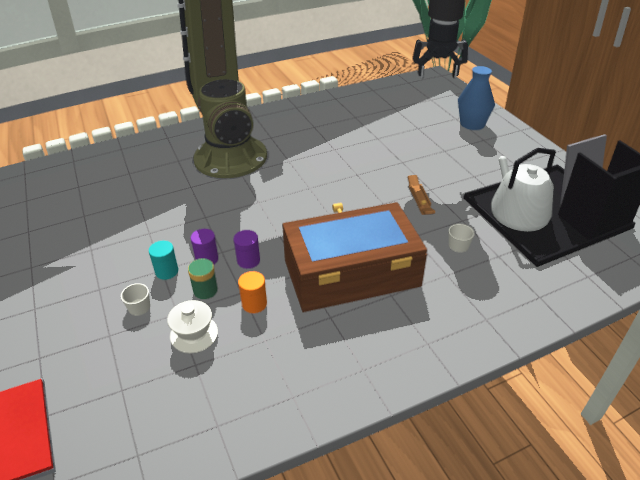

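View pics/top0.png

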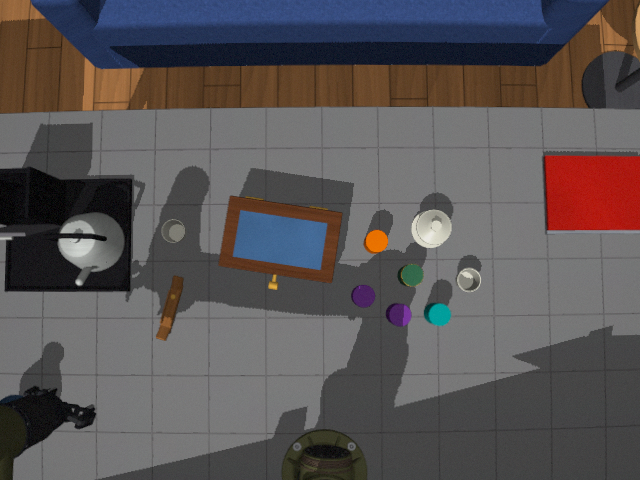

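The green tin is at about (411,274) in the top view. Its look-alikes are orange (376,241), purple (363,296), purple (400,314) and turquoise (438,314). The chest is at (280,240), with its pull at (273,282).

```bash
cat > h.py <<'E'
import numpy as np,cv2
from scipy.spatial.transform import Rotation as R
def load(n):
    z=np.load(n); return {k:z[k] for k in z}
def ray(c,uv):
    uv=np.atleast_2d(np.float64(uv)).reshape(-1,1,2)
    q=cv2.undistortPoints(uv,c['K'],c['D']).reshape(-1,2)
    d=np.c_[q,np.ones(len(q))]@c['T'][:3,:3].T
    return c['T'][:3,3],d
def plane(c,uv,z):
    o,d=ray(c,uv); return o+d*((z-o[2])/d[:,2])[:,None]
def proj(c,P):
    T=np.linalg.inv(c['T']); P=np.atleast_2d(P).astype(float)
    return cv2.projectPoints(P,cv2.Rodrigues(T[:3,:3])[0],T[:3,3],c['K'],c['D'])[0].reshape(-1,2)
def grab(n,tag):
    from plant import read_camera,calibration
    c=calibration(n); p,d=read_camera(n)
    cv2.imwrite(f'pics/{n}{tag}.png',p[:,:,::-1])
    r=dict(p=p,d=d,K=c['intrinsics'],D=c['distortion'],T=c['pose']); np.savez(f'{n}{tag}.npz',**r); return r
E
python3 - <<'E'
from h import *
for n in ['top','scene']:
    c=load(n+'0.npz'); hsv=cv2.cvtColor(c['p'],cv2.COLOR_RGB2HSV)
    def comps(lo,hi,nm,amin=15):
        m=cv2.inRange(hsv,lo,hi); k,l,s,ce=cv2.connectedComponentsWithStats(m)
        for i in range(1,k):
            if s[i,4]>=amin: print(n,nm,s[i],ce[i].round(1))
    comps((40,80,40),(80,255,255),'green')
    comps((20,120,80),(32,255,255),'brass')
    m=cv2.inRange(hsv,(100,90,100),(115,255,255))
    cs,_=cv2.findContours(m,0,2)
    for q in cs:
        if 2000<cv2.contourArea(q)<15000:
            r=cv2.minAreaRect(q); print('tile',r)
            b=cv2.boxPoints(r); print(plane(c,b,0.114).round(4) if n=='top' else '')
c=load('top0.npz')
p=cv2.resize(c['p'][180:330,200:500],None,fx=2.6,fy=2.6,interpolation=cv2.INTER_CUBIC); cv2.imwrite('pics/topcrop.png',p[:,:,::-1])
c=load('scene0.npz')
p=cv2.resize(c['p'][190:360,110:440],None,fx=2.4,fy=2.4,interpolation=cv2.INTER_CUBIC); cv2.imwrite('pics/scenecrop.png',p[:,:,::-1])
E
```

```text
top green [402 264  21  22 363] [412.  274.5]
top brass [269 275   9  15  89] [273.2 283.1]
tile ((279.731201171875, 239.49710083007812), (88.26920318603516, 46.83361053466797), 8.746162414550781)
[[ 0.5568  0.2197  0.114 ]
 [ 0.67    0.2029  0.114 ]
 [ 0.6355 -0.01    0.114 ]
 [ 0.523   0.008   0.114 ]]
tile ((319.9065856933594, 12.54080581665039), (27.945802688598633, 452.00994873046875), 89.61632537841797)
[[ 1.2246  0.5912  0.114 ]
 [ 1.2249 -0.5836  0.114 ]
 [ 1.1473 -0.5787  0.114 ]
 [ 1.1469  0.5862  0.114 ]]
scene green [413   0  18  37 280] [423.3  14.2]
scene green [456   0  35  45 879] [472.7  18.5]
scene green [189 259  24  17 310] [200.3 267. ]
scene green [191 275  26  24 394] [204.4 288.1]
scene brass [333 203  10  10  62] [338.  207.1]
scene brass [391 257  20  12 133] [400.9 262.9]
scene brass [189 268  25  14 115] [202.  276.4]
scene brass [239 272  25  17 324] [251.2 280.1]
scene brass [319 272  21  13 142] [328.5 277.8]
tile ((352.98077392578125, 234.40382385253906), (35.3009033203125, 103.35321044921875), 78.69007110595703)
```

View pics/topcrop.png

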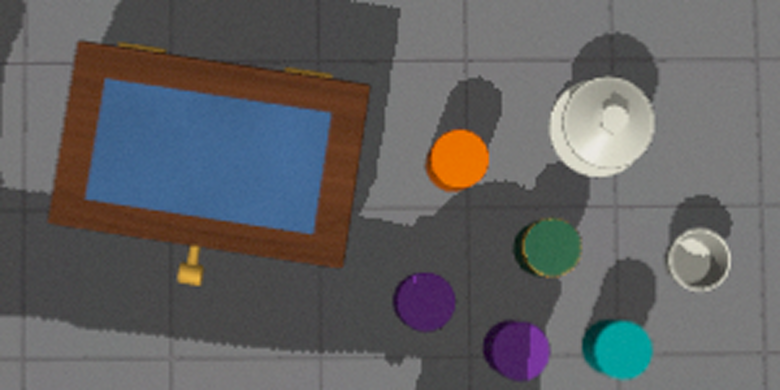

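View pics/scenecrop.png

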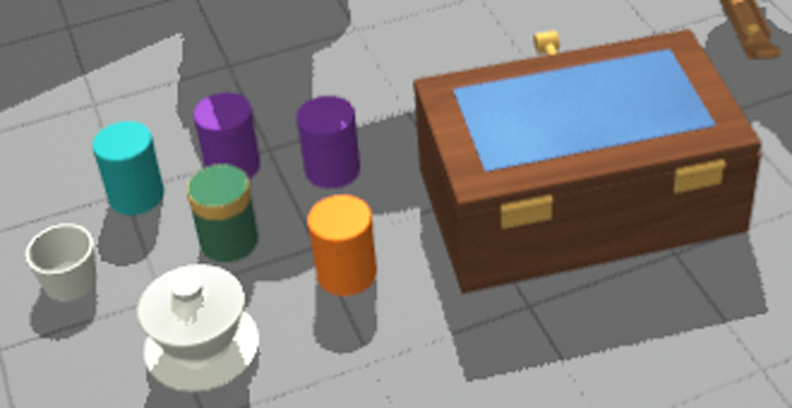

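The green tin with the brass band is at crop (548,247) in the top view and (222,212) in the scene view. It is the only green one, so it is the tin meant. Next I measure the chest frame, pull and tin.

```bash
python3 - <<'E'
from h import *
c=load('top0.npz'); s=load('scene0.npz')
cor=np.array([[78,41],[370,86],[343,267],[49,222]])/2.6+[200,180]-0.3
P=plane(c,cor,0.114); print(P.round(4)); 
print('sizes',[np.linalg.norm(P[i]-P[(i+1)%4]).round(4) for i in range(4)])
# tile axes
hsv=cv2.cvtColor(c['p'],cv2.COLOR_RGB2HSV)
m=cv2.inRange(hsv,(100,90,100),(115,255,255)); cs,_=cv2.findContours(m,0,2)
q=[k for k in cs if 2000<cv2.contourArea(k)<6000][0]
W=plane(c,q.reshape(-1,2),0.114)[:,:2].astype(np.float32)
r=cv2.minAreaRect(W*1000); print('tile world',r)
# lid brown rect from tile+brown
print('depth lid',c['d'][240,280], 'exp', (np.linalg.inv(c['T'])@np.r_[plane(c,[[280,240]],.114)[0],1])[2])
cen=P.mean(0); print('cen',cen)
yd=P[0]-P[1]+P[3]-P[2]; yd/=np.linalg.norm(yd); xd=np.array([yd[1],-yd[0],0]); print('yaw',np.arctan2(xd[1],xd[0]))
# pull two-view
def tri(a,b):
    o1,d1=ray(c,a);o2,d2=ray(s,b);d1=d1[0]/np.linalg.norm(d1);d2=d2[0]/np.linalg.norm(d2)
    A=np.c_[d1,-d2];t=np.linalg.lstsq(A,o2-o1,rcond=None)[0];p1=o1+t[0]*d1;p2=o2+t[1]*d2
    return (p1+p2)/2,np.linalg.norm(p1-p2)
pc=np.array([190,272])/2.6+[200,180]-.3
print('pull top',plane(c,pc,.107+.005), tri(pc,np.array([546,43])/2.4+[110,190]-.3))
# hinge from center of lid: lid centre 87.5 from hinge; predicted pull
h=cen+xd*.0875; print('hinge',h,'pull pred',h-xd*.201)
print('tin top',plane(c,[[412,274.5]],.075), 'scene',plane(s,[[201.2,267]],.075))
for nm,uv,z in [('orange',(376,241),.075),('purA',(363,296),.075),('purB',(399.5,314.5),.075),('teal',(438,314),.075),('gai',(431,229),.06),('cup',(468.5,280),.045)]:
    print(nm,plane(c,[uv],z).round(3))
E
```

```text
[[ 0.7052  0.2277  0.114 ]
 [ 0.6605 -0.047   0.114 ]
 [ 0.4913 -0.0204  0.114 ]
 [ 0.5347  0.2538  0.114 ]]
sizes [np.float64(0.2783), np.float64(0.1713), np.float64(0.2776), np.float64(0.1725)]
tile world ((596.2445068359375, 104.90802764892578), (214.50738525390625, 114.10942840576172), 80.93318939208984)
depth lid 1.3466197 exp 1.3513162334274726
cen [0.59795084 0.10352892 0.114     ]
yaw -0.15915386119689096
pull top [[0.48749788 0.12204791 0.112     ]] (array([0.48710687, 0.12150542, 0.10632851]), np.float64(0.0022241835880302))
hinge [0.68434499 0.08966168 0.114     ] pull pred [0.48588528 0.12151672 0.114     ]
tin top [[ 0.50992159 -0.22179149  0.075     ]] scene [[ 0.51146675 -0.22098522  0.075     ]]
orange [[ 0.594 -0.133  0.075]]
purA [[ 0.457 -0.099  0.075]]
purB [[ 0.411 -0.189  0.075]]
teal [[ 0.411 -0.285  0.075]]
gai [[ 0.625 -0.275  0.06 ]]
cup [[ 0.495 -0.372  0.045]]
```

```bash
cat >> h.py <<'E'
YAW=-0.159
XD=np.array([np.cos(YAW),np.sin(YAW),0]);YD=np.array([-XD[1],XD[0],0]);ZD=np.array([0,0,1.])
HINGE=np.array([0.6845,0.0897,0.100])
CH=HINGE-0.085*XD; CH[2]=0
def c2w(x,y,z): return CH+x/1000*XD+y/1000*YD+z/1000*ZD
def w2c(p): p=np.asarray(p)-CH; return np.array([p@XD,p@YD,p[2]])*1000
def tool(tilt=0,ydir=None,sgn=1,fwd=None):
    """tool R: x down, tilted by tilt (rad) toward fwd; y = sgn*ydir"""
    ydir=YD if ydir is None else np.asarray(ydir,float); ydir=ydir/np.linalg.norm(ydir)
    f=np.array([ydir[1],-ydir[0],0])
    x=np.cos(tilt)*-ZD+np.sin(tilt)*f; y=sgn*ydir; return np.c_[x,y,np.cross(x,y)]
def st():
    from plant import arm
    return arm.observe()
def need(P,Rt):
    s=st(); Rc=R.from_quat(s['ee_rot']).as_matrix()
    print('shift mm',(Rc.T@(np.asarray(P)-s['tool_pos'])*1000).round(1),'turn deg',np.degrees(R.from_matrix(Rc.T@Rt).as_rotvec()).round(1))
def show():
    s=st(); Rc=R.from_quat(s['ee_rot']).as_matrix()
    print('t',round(float(s['clock']),2),'tcp',s['tool_pos'].round(4),'chest',w2c(s['tool_pos']).round(1),'F',s['contact_force'].round(1),'w',round(float(s['width']),3),'q',s['joint_pos'].round(2))
    print('tool x,y',Rc[:,0].round(3),Rc[:,1].round(3))
E
python3 - <<'E'
from h import *
show()
for sg in (1,-1): need(c2w(-116,0,180),tool(0,sgn=sg))
E
```

```text
t 0.1 tcp [0.2311 0.5534 0.2304] chest [-436.1  386.   230.4] F [-0.5 -0.9  0.7] w 0.999 q [ 1.51  0.04  0.08 -0.   -1.62 -0.33]
tool x,y [-0.    -0.002 -1.   ] [-0.385 -0.923  0.002]
shift mm [  50.9  300.1 -401.7] turn deg [ 1.664e+02 -1.000e-01 -0.000e+00]
shift mm [  50.9  300.1 -401.7] turn deg [-13.6   0.   -0.1]
```

Request:
servo_tool:
  plan:
    - [5, 28, -40, -2.7, 0, 0, 0]
    - [5, 28, -40, -2.7, 0, 0, 0]
    - [5, 28, -40, -2.7, 0, 0, 0]
    - [5, 28, -40, -2.7, 0, 0, 0]
    - [5, 28, -40, -2.7, 0, 0, 0]

```text
clock: 0.6
tool_pos: [0.3803, 0.3587, 0.2011]
ee_rot: [-0.704, 0.053, 0.706, 0.048]
contact_force: [0.8, 0.1, -0.4]
width: 0.998
```

```bash
python3 - <<'E'
from h import *
show()
need(c2w(-116,0,150),tool(0,sgn=-1))
E
```

```text
t 0.6 tcp [0.3803 0.3587 0.2011] chest [-257.9  217.5  201.1] F [ 0.8  0.1 -0.4] w 0.998 q [ 1.14 -0.16 -0.16 -0.   -1.58  0.29]
tool x,y [-0.003 -0.006 -1.   ] [-0.142 -0.99   0.007]
shift mm [  52.3  219.5 -138.3] turn deg [ 1.   0.1 -0.4]
```

Request:
servo_tool:
  plan:
    - [5, 42, -26, 0, 0, 0, 0]
    - [10, 42, -26, 0, 0, 0, 0]
    - [10, 42, -26, 0, 0, 0, 0]
    - [10, 42, -26, 0, 0, 0, 0]
    - [10, 42, -26, 0, 0, 0, 0]

```text
clock: 1.1
tool_pos: [0.4776, 0.133, 0.1566]
ee_rot: [-0.704, 0.052, 0.707, 0.047]
contact_force: [1.0, 0.7, -0.1]
width: 0.996
```

```bash
python3 - <<'E'
from h import *
show()
need(c2w(-116,0,130),tool(0,sgn=-1))
grab('wrist','1')
show()
print(w2c([.487,.1216,.107]))
E
```

```text
t 1.1 tcp [0.4776 0.133  0.1566] chest [-126.1   10.   156.6] F [ 1.   0.7 -0.1] w 0.996 q [ 0.68 -0.23 -0.31  0.   -1.51  0.75]
tool x,y [-0.004 -0.007 -1.   ] [-0.139 -0.99   0.007]
shift mm [ 26.6  10.  -10. ] turn deg [ 1.1  0.2 -0.4]
t 1.15 tcp [0.4785 0.1273 0.1548] chest [-124.3    4.6  154.8] F [-0.7 -2.6 -1.2] w 0.994 q [ 0.67 -0.23 -0.31  0.   -1.51  0.76]
tool x,y [-0.006 -0.01  -1.   ] [-0.144 -0.99   0.011]
[-115.05951202    0.22726413  107.        ]
```

View pics/wrist1.png

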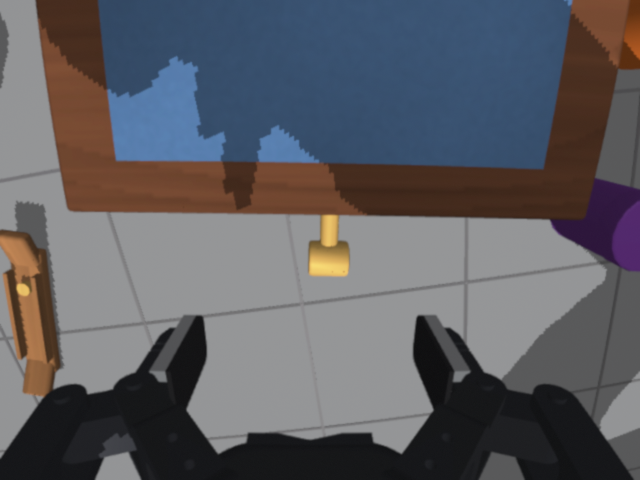

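The pull is centred at (329,259), its barrel spans x 309–349, and the lid's front edge runs from (70,210) to (585,217).

```bash
python3 - <<'E'
from h import *
c=load('wrist1.npz')
for uv,z in [((329,259),.112),((309,260),.107),((349,260),.107),((70,210),.114),((585,217),.114)]:
    p=plane(c,[uv],z)[0]; print(uv,p.round(4),w2c(p).round(1))
need(c2w(-116,0,86),tool(0,sgn=-1)); show()
E
```

```text
(329, 259) [0.4866 0.1208 0.112 ] [-115.3   -0.6  112. ]
(309, 260) [0.4856 0.132  0.107 ] [-118.1   10.2  107. ]
(349, 260) [0.4824 0.1097 0.107 ] [-117.7  -12.2  107. ]
(70, 210) [0.5345 0.253  0.114 ] [-89.  137.5 114. ]
(585, 217) [ 0.4915 -0.0209  0.114 ] [ -88.  -139.7  114. ]
shift mm [68.8  3.9 -8.6] turn deg [ 0.8  0.3 -0.6]
t 1.15 tcp [0.4785 0.1273 0.1548] chest [-124.3    4.6  154.8] F [-0.7 -2.6 -1.2] w 0.994 q [ 0.67 -0.23 -0.31  0.   -1.51  0.76]
tool x,y [-0.006 -0.01  -1.   ] [-0.144 -0.99   0.011]
```

Request:
servo_tool:
  plan:
    - [20, 5, -8, 0.8, 0.3, -0.6, 0]
    - [24, 0, -1, 0, 0, 0, 60]
    - [24, 0, 0, 0, 0, 0, 120]
  squeeze: 20

```text
clock: 1.45
tool_pos: [0.4892, 0.1169, 0.0871]
ee_rot: [0.706, -0.058, -0.703, -0.06]
contact_force: [-0.4, 0.0, 0.3]
width: 0.69
```

```bash
python3 - <<'E'
from h import *
show()
need(c2w(-115.5,-1,86),tool(0,sgn=-1))
E
```

```text
t 1.45 tcp [0.4892 0.1169 0.0871] chest [-112.1   -4.1   87.1] F [-0.4  0.   0.3] w 0.69 q [ 0.64 -0.2  -0.4   0.   -1.36  0.77]
tool x,y [ 0.005  0.002 -1.   ] [-0.166 -0.986 -0.003]
shift mm [ 1.1 -3.1  3.4] turn deg [-0.4 -0.3  0.2]
```

Request:
servo_tool:
  plan:
    - [1, -3, 3, 0, 0, 0, 160]
    - [0, 0, 0, 0, 0, 0, 200]
    - [0, 0, 0, 0, 0, 0, 240]
    - [0, 0, 0, 0, 0, 0, 240]
    - [0, 0, 0, 0, 0, 0, 240]
  squeeze: 20

```text
clock: 1.95
tool_pos: [0.485, 0.1213, 0.0846]
ee_rot: [0.705, -0.058, -0.704, -0.059]
contact_force: [3.2, -1.4, -4.8]
width: 0.254
```

```bash
python3 - <<'E'
from h import *
show()
need(c2w(-115.5,-1,86),tool(0,sgn=-1))
grab('wrist','2')
E
```

```text
t 1.95 tcp [0.485  0.1213 0.0846] chest [-117.    -0.4   84.6] F [ 3.2 -1.4 -4.8] w 0.254 q [ 0.65 -0.2  -0.41 -0.   -1.36  0.76]
tool x,y [ 0.001  0.001 -1.   ] [-0.164 -0.986 -0.001]
shift mm [-1.4  0.6 -1.5] turn deg [-0.3 -0.   0.1]
```

View pics/wrist2.png

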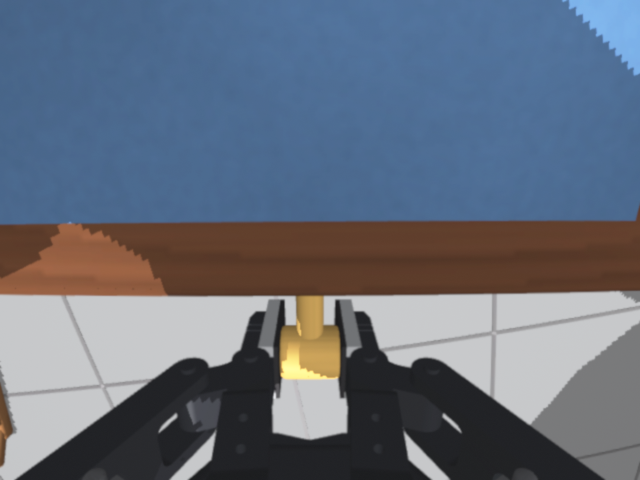

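```bash
cat >> h.py <<'E'
P0=np.array([-116.3,85.])   # tcp chest x,z with lid shut, tool vertical
def disp(t): return np.array([201*(1-np.cos(t))+7*np.sin(t),201*np.sin(t)-7*(1-np.cos(t))])
def theta(p=None):
    p=w2c(st()['tool_pos']) if p is None else p
    v=np.array([p[0],p[2]])-P0+np.array([-201.,7.])  # pull rel hinge
    return np.arctan2(v[1],-v[0])-np.arctan2(7,201), np.hypot(*v)-np.hypot(201,7)
def arc(t1,n=5):
    p=w2c(st()['tool_pos']); t0=theta()[0]; q=np.array([p[0],p[2]])
    for t in np.linspace(t0,t1,n+1)[1:]:
        g=P0+disp(t); d=g-q; q=g; print('th %.3f  x %.1f z %.1f'%(t,-d[1],-d[0]))
E
python3 - <<'E'
from h import *
print(theta()); arc(0.45)
E
```

```text
(np.float64(-0.002577126850886839), np.float64(0.6869084195837445))
th 0.088  x -18.1 z -2.1
th 0.178  x -17.9 z -3.0
th 0.269  x -17.6 z -4.7
th 0.359  x -17.1 z -6.2
th 0.450  x -16.5 z -7.7
```

Request:
servo_tool:
  plan:
    - [-18, 0, -1.5, 0, 0, 0, 240]
    - [-18, 0, -3, 0, 0, 0, 240]
    - [-17.5, 0, -4.5, 0, 0, 0, 240]
    - [-17, 0, -6, 0, 0, 0, 240]
    - [-16.5, 0, -7.5, 0, 0, 0, 240]

```text
clock: 2.5
tool_pos: [0.506, 0.118, 0.1709]
ee_rot: [-0.703, 0.058, 0.706, 0.058]
contact_force: [5.3, -0.5, -7.3]
width: 0.25
```

```bash
python3 - <<'E'
from h import *
show();print(theta()); arc(0.85)
E
```

```text
t 2.5 tcp [0.506  0.118  0.1709] chest [-95.7  -0.3 170.9] F [ 5.3 -0.5 -7.3] w 0.25 q [ 0.61 -0.17 -0.22 -0.   -1.52  0.79]
tool x,y [-0.004  0.001 -1.   ] [-0.163 -0.987 -0.001]
(np.float64(0.4405999562256565), np.float64(1.7849452089308784))
th 0.522  x -13.5 z -9.7
th 0.604  x -13.6 z -9.3
th 0.686  x -12.8 z -10.4
th 0.768  x -11.9 z -11.4
th 0.850  x -10.9 z -12.3
```

Request:
servo_tool:
  plan:
    - [-14, 0, -9.5, 0, 0, 0, 240]
    - [-13.5, 0, -9.5, 0, 0, 0, 240]
    - [-13, 0, -10.5, 0, 0, 0, 240]
    - [-12, 0, -11.5, 0, 0, 0, 240]
    - [-11, 0, -12.5, 0, 0, 0, 240]

```text
clock: 3.0
tool_pos: [0.5579, 0.1097, 0.2357]
ee_rot: [-0.7, 0.057, 0.709, 0.058]
contact_force: [0.1, -1.7, -4.2]
width: 0.253
```

```bash
python3 - <<'E'
from h import *
show();print(theta()); arc(1.1)
E
```

```text
t 3.0 tcp [0.5579 0.1097 0.2357] chest [-43.2  -0.3 235.7] F [ 0.1 -1.7 -4.2] w 0.253 q [ 0.54 -0.03  0.02 -0.01 -1.64  0.87]
tool x,y [-0.012  0.003 -1.   ] [-0.162 -0.987 -0.001]
(np.float64(0.8544997046985886), np.float64(1.8809065640139124))
th 0.904  x -4.6 z -9.0
th 0.953  x -5.6 z -8.1
th 1.002  x -5.2 z -8.4
th 1.051  x -4.8 z -8.6
th 1.100  x -4.4 z -8.8
```

Request:
servo_tool:
  plan:
    - [-6, 0, -8.5, 0, 0, 0, 240]
    - [-5.5, 0, -8, 0, 0, 0, 240]
    - [-5, 0, -8.5, 0, 0, 0, 240]
    - [-5, 0, -8.5, 0, 0, 0, 240]
    - [-4.5, 0, -8.5, 0, 0, 0, 240]

```text
clock: 3.5
tool_pos: [0.5991, 0.1031, 0.2618]
ee_rot: [-0.698, 0.057, 0.712, 0.058]
contact_force: [-0.9, -0.1, -4.1]
width: 0.25
```

```bash
python3 - <<'E'
from h import *
show();print(theta()); arc(1.17,2); grab('scene','3')
E
```

```text
t 3.5 tcp [0.5991 0.1031 0.2618] chest [ -1.4  -0.3 261.8] F [-0.9 -0.1 -4.1] w 0.25 q [ 0.49  0.08  0.19 -0.01 -1.69  0.92]
tool x,y [-0.02   0.003 -1.   ] [-0.161 -0.987  0.   ]
(np.float64(1.0977948226245047), np.float64(1.8618748996847216))
th 1.134  x -1.3 z -7.4
th 1.170  x -2.7 z -6.7
```

View pics/scene3.png

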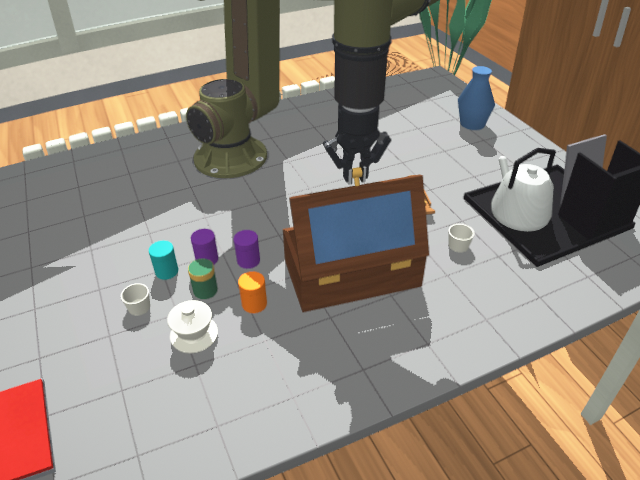

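The lid is raised to about 1.1 rad with the pull held at (357,175). From here I go in small steps and watch the force.

Request:
servo_tool:
  plan:
    - [-2, 0, -5, 0, 0, 0, 240]
    - [-2, 0, -5, 0, 0, 0, 240]
    - [-1.5, 0, -4, 0, 0, 0, 240]

```text
clock: 3.85
tool_pos: [0.6137, 0.1007, 0.2679]
ee_rot: [-0.697, 0.057, 0.712, 0.058]
contact_force: [-0.8, -1.1, -2.2]
width: 0.254
```

```bash
python3 - <<'E'
from h import *
show();print(theta()); arc(1.25,5)
E
```

```text
t 3.85 tcp [0.6137 0.1007 0.2679] chest [ 13.4  -0.4 267.9] F [-0.8 -1.1 -2.2] w 0.254 q [ 0.48  0.12  0.25 -0.01 -1.71  0.93]
tool x,y [-0.021  0.003 -1.   ] [-0.161 -0.987  0.   ]
(np.float64(1.176729568309954), np.float64(1.7801742327648924))
th 1.191  x 0.7 z -3.4
th 1.206  x -1.0 z -2.8
th 1.221  x -0.9 z -2.8
th 1.235  x -0.9 z -2.8
th 1.250  x -0.9 z -2.8
```

Request:
servo_tool:
  plan:
    - [-1, 0, -3, 0, 0, 0, 240]
    - [-1, 0, -2.5, 0, 0, 0, 240]

```text
clock: 4.05
tool_pos: [0.6195, 0.0998, 0.2701]
ee_rot: [-0.697, 0.057, 0.712, 0.058]
contact_force: [-1.5, -1.0, -2.5]
width: 0.254
```

Request:
servo_tool:
  plan:
    - [-0.8, 0, -2.5, 0, 0, 0, 240]
    - [-0.8, 0, -2.5, 0, 0, 0, 240]

```text
clock: 4.25
tool_pos: [0.6248, 0.0989, 0.2718]
ee_rot: [-0.697, 0.057, 0.712, 0.058]
contact_force: [-0.6, -0.8, -1.9]
width: 0.253
```

```bash
python3 - <<'E'
from h import *
show();print(theta())
E
```

```text
t 4.25 tcp [0.6248 0.0989 0.2718] chest [ 24.6  -0.3 271.8] F [-0.6 -0.8 -1.9] w 0.253 q [ 0.47  0.15  0.29 -0.01 -1.72  0.94]
tool x,y [-0.021  0.003 -1.   ] [-0.161 -0.987  0.   ]
(np.float64(1.2352643795264449), np.float64(1.766175456867785))
```

Request:
servo_tool:
  plan:
    - [-0.6, 0, -2, 0, 0, 0, 240]
    - [-0.6, 0, -2, 0, 0, 0, 240]

```text
clock: 4.45
tool_pos: [0.6292, 0.0982, 0.273]
ee_rot: [-0.697, 0.057, 0.712, 0.058]
contact_force: [-1.3, -0.0, -1.9]
width: 0.247
```

Request:
servo_tool:
  plan:
    - [-0.6, 0, -2, 0, 0, 0, 240]
    - [-0.6, 0, -2, 0, 0, 0, 240]

```text
clock: 4.65
tool_pos: [0.6335, 0.0976, 0.2742]
ee_rot: [-0.697, 0.057, 0.712, 0.058]
contact_force: [0.0, -0.3, -2.6]
width: 0.251
```

```bash
python3 - <<'E'
from h import *
show();print(theta()); grab('top','4')
E
```

```text
t 4.65 tcp [0.6335 0.0976 0.2742] chest [ 33.4  -0.3 274.2] F [ 0.  -0.3 -2.6] w 0.251 q [ 0.46  0.18  0.32 -0.01 -1.73  0.95]
tool x,y [-0.021  0.003 -1.   ] [-0.161 -0.987  0.   ]
(np.float64(1.280161260587786), np.float64(1.7109684316396283))
```

View pics/top4.png

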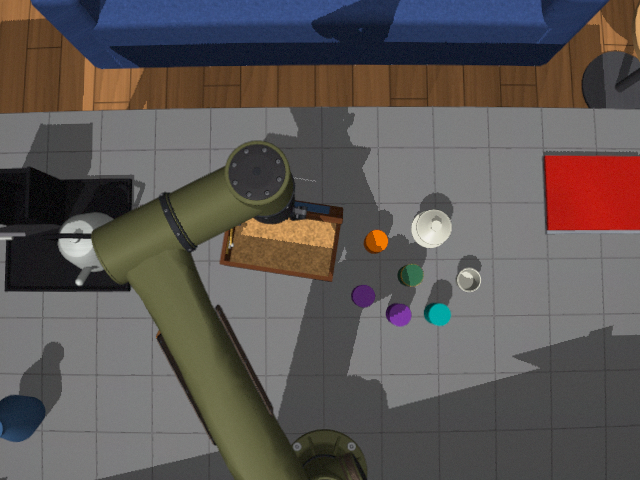

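Request:
servo_tool:
  plan:
    - [-0.4, 0, -2, 0, 0, 0, 240]
    - [-0.4, 0, -2, 0, 0, 0, 240]

```text
clock: 4.9
tool_pos: [0.6379, 0.0968, 0.2753]
ee_rot: [-0.697, 0.056, 0.712, 0.058]
contact_force: [-2.0, -1.7, -0.9]
width: 0.252
```

Request:
servo_tool:
  plan:
    - [-0.4, 0, -2, 0, 0, 0, 240]
    - [-0.4, 0, -1.5, 0, 0, 0, 240]

```text
clock: 5.1
tool_pos: [0.6418, 0.0962, 0.2762]
ee_rot: [-0.698, 0.056, 0.712, 0.058]
contact_force: [-1.0, -0.5, -1.6]
width: 0.255
```

Request:
servo_tool:
  plan:
    - [-0.3, 0, -1.5, 0, 0, 0, 240]
    - [-0.3, 0, -1.5, 0, 0, 0, 240]

```text
clock: 5.3
tool_pos: [0.6435, 0.0959, 0.2765]
ee_rot: [-0.696, 0.056, 0.713, 0.057]
contact_force: [-11.1, 2.2, -0.4]
width: 0.251
```

```bash
python3 - <<'E'
from h import *
show();print(theta()); c=grab('wrist','5')
E
```

```text
t 5.3 tcp [0.6435 0.0959 0.2765] chest [ 43.5  -0.4 276.5] F [-11.1   2.2  -0.4] w 0.251 q [ 0.45  0.21  0.36 -0.01 -1.74  0.96]
tool x,y [-0.024  0.003 -1.   ] [-0.16  -0.987  0.001]
(np.float64(1.3315806442241167), np.float64(1.6389378200065607))
```

View pics/wrist5.png

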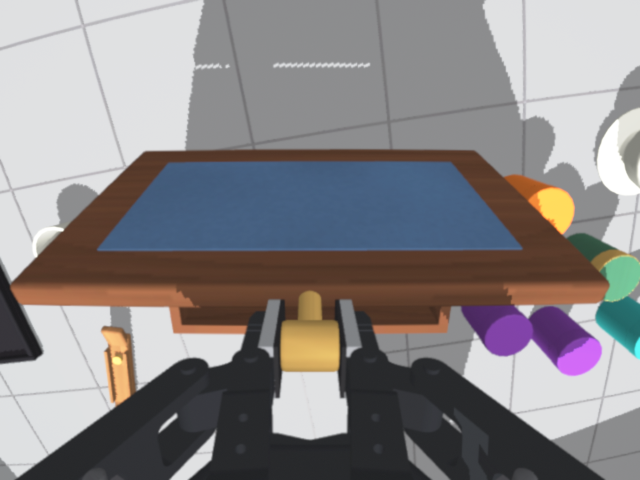

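The force jumped to −11 N, so the stay is taut. I stop and ease off.

Request:
servo_tool:
  plan:
    - [0, 0, 0.8, 0, 0, 0, 240]

```text
clock: 5.45
tool_pos: [0.6422, 0.0961, 0.2763]
ee_rot: [-0.695, 0.056, 0.714, 0.057]
contact_force: [-1.8, -1.4, -3.1]
width: 0.252
```

```bash
python3 - <<'E'
from h import *
show();print(theta()); c=grab('top','6')
p=cv2.resize(c['p'][180:300,200:360],None,fx=5,fy=5,interpolation=cv2.INTER_CUBIC); cv2.imwrite('pics/top6c.png',p[:,:,::-1])
c=grab('scene','6')
p=cv2.resize(c['p'][130:330,250:490],None,fx=3,fy=3,interpolation=cv2.INTER_CUBIC); cv2.imwrite('pics/scene6c.png',p[:,:,::-1])
E
```

```text
t 5.45 tcp [0.6422 0.0961 0.2763] chest [ 42.2  -0.4 276.3] F [-1.8 -1.4 -3.1] w 0.252 q [ 0.45  0.21  0.35 -0.01 -1.74  0.96]
tool x,y [-0.026  0.003 -1.   ] [-0.16  -0.987  0.001]
(np.float64(1.3250887116801509), np.float64(1.68916242955288))
```

View pics/top6c.png

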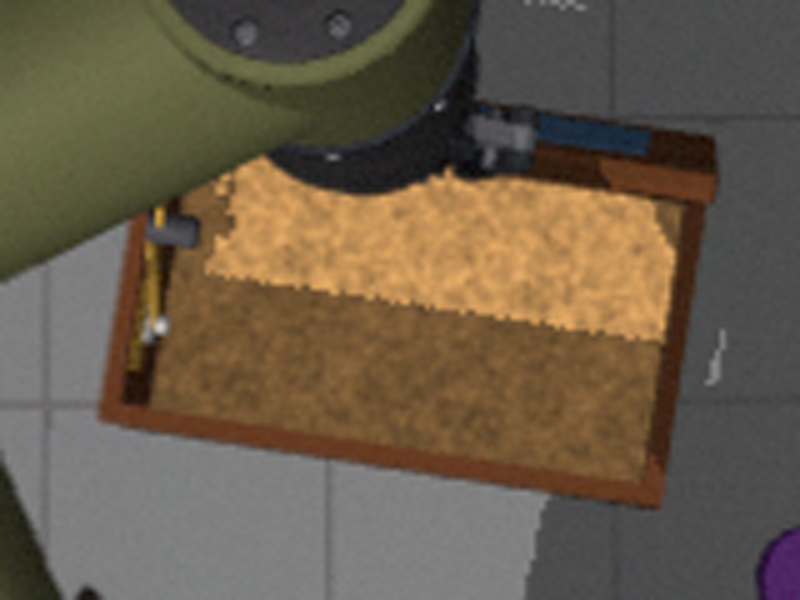

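The top crop shows the stay's knuckle at (173,231), the foot at (155,328), and the arms apparently in line. I check that against the locked geometry.

```bash
cat >> h.py <<'E'
from scipy.optimize import brentq
def rivet(t): return np.array([80*np.cos(t)+8*np.sin(t),80*np.sin(t)-8*np.cos(t)]) # u toward robot, z above rim
def foot_u(t,knee=-.09):
    D=132*np.cos(knee/2); r=rivet(t); return r[0]+np.sqrt(D*D-(r[1]+20)**2)
def stay(fu,knee,z=-20):
    """lid angle and knuckle (chest x,z) for knee"""
    D=132*np.cos(knee/2); f=np.array([fu,z])
    t=brentq(lambda t:np.hypot(*(rivet(t)-f))-D,-.05,1.6)
    r=rivet(t); a=(r-f)/D; n=np.array([-a[1],a[0]]); m=(r+f)/2
    # knee>0: knuckle displaced away from robot & down  => -u
    h=66*np.sin(knee/2); 
    if n[0]>0:n=-n
    k=m+n*h; return t,85-k[0],100+k[1]
E
python3 - <<'E'
from h import *
c=load('top6.npz')
for t in (1.29,1.325,1.35):
    fu=foot_u(t); print(t,'foot u',fu,[np.round(stay(fu,k),3) for k in (-.09,0,.2)])
for z in (.13,.138): print('knuckle',w2c(plane(c,[[200+173/5-.4,180+231/5-.4]],z)[0]).round(1))
print('foot',w2c(plane(c,[[200+155/5-.4,180+328/5-.4]],.08)[0]).round(1))
E
```

```text
1.29 foot u 121.67218984245959 [array([  1.29 ,   7.105, 129.392]), array([  1.292,   9.304, 127.352]), array([  1.283,  13.707, 122.638])]
1.325 foot u 118.00047760707245 [array([  1.325,  10.233, 129.868]), array([  1.327,  12.457, 127.85 ]), array([  1.318,  16.899, 123.198])]
1.35 foot u 115.40367848679114 [array([  1.35 ,  12.467, 130.181]), array([  1.352,  14.707, 128.177]), array([  1.343,  19.174, 123.567])]
knuckle [ 10.1 113.5 130. ]
knuckle [  9.4 112.1 138. ]
foot [-34.9 123.   80. ]
```

View pics/scene6c.png

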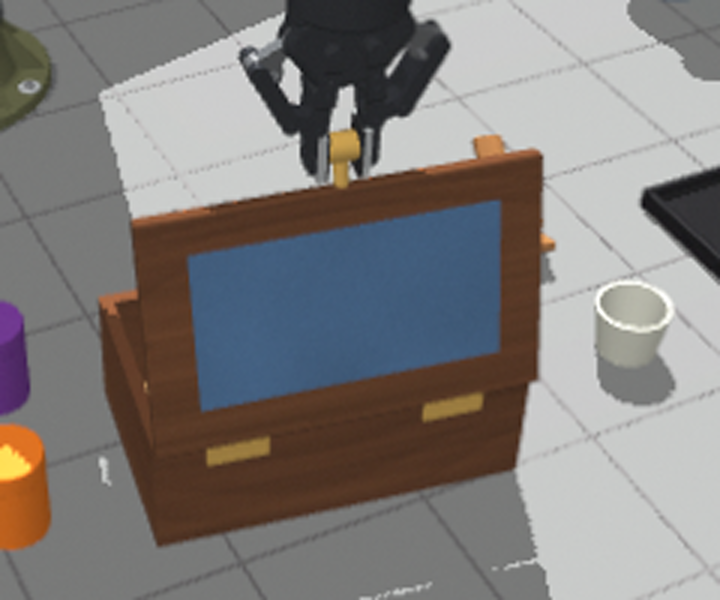

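Measured knuckle x is 10.1 mm, against 10.2 predicted for locked. Before letting go I ease the lid back a millimetre or two to check that the stay carries it.

Request:
servo_tool:
  plan:
    - [0, 0, 1, 0, 0, 0, 240]

```text
clock: 5.65
tool_pos: [0.6419, 0.0962, 0.2763]
ee_rot: [-0.696, 0.056, 0.713, 0.057]
contact_force: [2.2, -2.2, -2.9]
width: 0.25
```

Request:
servo_tool:
  plan:
    - [0, 0, 1, 0, 0, 0, 240]

```text
clock: 5.75
tool_pos: [0.6417, 0.0962, 0.2762]
ee_rot: [-0.697, 0.057, 0.713, 0.058]
contact_force: [3.9, -0.9, -3.6]
width: 0.249
```

The position holds and the force has changed sign, so the stay is locked. I neutralise and release.

Request:
servo_tool:
  plan:
    - [0, 0, -0.4, 0, 0, 0, 240]
    - [0, 0, 0, 0, 0, 0, 120]
    - [0, 0, 0, 0, 0, 0, 0]
    - [0, 0, 0, 0, 0, 0, 0]

```text
clock: 6.15
tool_pos: [0.6428, 0.0963, 0.2783]
ee_rot: [-0.698, 0.056, 0.711, 0.058]
contact_force: [-0.0, -0.0, -1.1]
width: 0.757
```

Request:
servo_tool:
  plan:
    - [-10, 0, 1, 0, 0, 0, 0]
    - [-25, 0, 2, 0, 0, 0, 0]
    - [-30, 0, 15, 0, 0, 0, 0]

```text
clock: 6.45
tool_pos: [0.6255, 0.0989, 0.3414]
ee_rot: [-0.695, 0.057, 0.714, 0.057]
contact_force: [0.4, 0.1, -0.0]
width: 1.002
```

```bash
python3 - <<'E'
from h import *
show(); c=grab('wrist','7')
TIN=np.array([.5105,-.2215,0]); 
for a in (0,20,30,45,-20):
    r=np.radians(a); yd=np.array([-np.sin(r),np.cos(r),0]); print(a); 
    need(TIN+[0,0,.14],tool(0,yd,-1))
E
```

```text
t 6.45 tcp [0.6255 0.0989 0.3414] chest [ 2.530e+01 -2.000e-01  3.414e+02] F [ 0.4  0.1 -0. ] w 1.002 q [ 0.46  0.2   0.46 -0.01 -1.86  0.94]
tool x,y [-0.026  0.002 -1.   ] [-0.161 -0.987  0.003]
0
shift mm [210.3 334.6  57.6] turn deg [-9.3  0.9  0.1]
20
shift mm [210.3 334.6  57.6] turn deg [-29.3   0.9   0.3]
30
shift mm [210.3 334.6  57.6] turn deg [-39.3   0.9   0.4]
45
shift mm [210.3 334.6  57.6] turn deg [-54.3   0.9   0.5]
-20
shift mm [210.3 334.6  57.6] turn deg [10.7  1.  -0. ]
```

View pics/wrist7.png

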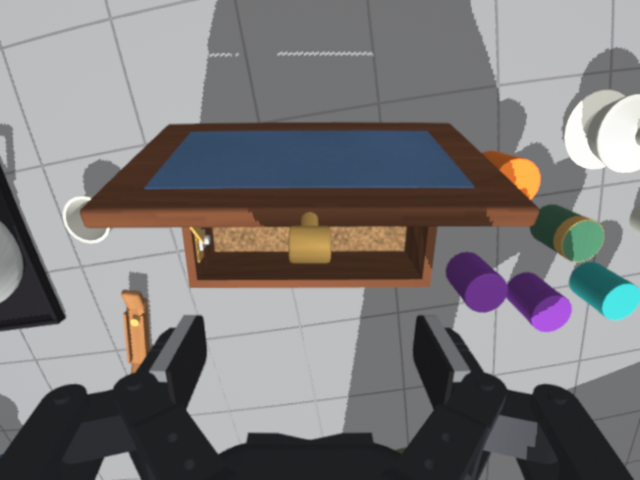

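Released, and the lid stands on its stay; the pull is at (310,240). Now to the tin, with a 10° forward tilt so the wrist stays clear of the lid later.

```bash
cat >> h.py <<'E'
TIN=np.array([.5105,-.2215,0]); TT=tool(np.radians(10),YD,-1)
E
python3 - <<'E'
from h import *
print(TT.round(2))
need(TIN-0.1*TT[:,0]+[0,0,.036],TT)
E
```

```text
[[ 0.17 -0.16 -0.97]
 [-0.03 -0.99  0.16]
 [-0.98 -0.   -0.17]]
shift mm [216.1 334.6  74.9] turn deg [-0.2 11.   0. ]
```

Request:
servo_tool:
  plan:
    - [0, 46, 14, 0, 2.2, 0, 0]
    - [5, 47, 12, 0, 2.2, 0, 0]
    - [10, 47, 10, 0, 2.2, 0, 0]
    - [14, 46, 8, 0, 2.2, 0, 0]
    - [16, 46, 8, 0, 2.2, 0, 0]

```text
clock: 7.0
tool_pos: [0.5422, -0.1239, 0.3069]
ee_rot: [0.769, -0.058, -0.634, -0.049]
contact_force: [2.0, -1.3, 0.4]
width: 1.0
```

```bash
python3 - <<'E'
from h import *
show(); need(TIN-0.1*TT[:,0]+[0,0,.036],TT)
E
```

```text
t 7.0 tcp [ 0.5422 -0.1239  0.3069] chest [ -21.7 -233.4  306.9] F [ 2.  -1.3  0.4] w 1.0 q [ 0.18 -0.23 -0.06  0.06 -1.56  1.25]
tool x,y [ 0.188 -0.028 -0.982] [-0.152 -0.988 -0.001]
shift mm [162.7 101.4  66. ] turn deg [ 0.3 -1.   0.1]
```

Request:
servo_tool:
  plan:
    - [36, 26, 16, 0, 0, 0, 0]
    - [38, 26, 16, 0, 0, 0, 0]
    - [38, 24, 16, 0, 0, 0, 0]
    - [36, 20, 12, 0, 0, 0, 0]

```text
clock: 7.4
tool_pos: [0.4967, -0.221, 0.1566]
ee_rot: [0.776, -0.06, -0.626, -0.05]
contact_force: [1.0, 0.1, 0.2]
width: 1.0
```

```bash
python3 - <<'E'
from h import *
c=grab('wrist','8');show(); need(TIN-0.1*TT[:,0]+[0,0,.036],TT)
print(proj(c,[TIN+[0,0,.075],TIN+[0,0,.036]]))
E
```

```text
t 7.45 tcp [ 0.4933 -0.2215  0.1487] chest [ -54.5 -337.5  148.7] F [-2.2 -0.9 -7.1] w 1.002 q [-0.04 -0.3  -0.39  0.02 -1.27  1.44]
tool x,y [ 0.199 -0.028 -0.98 ] [-0.157 -0.988 -0.004]
shift mm [13.9 -2.7  3.3] turn deg [ 0.1 -1.6  0.2]
[[307.53917579 258.53545022]
 [307.88537482 250.03001727]]
```

View pics/wrist8.png

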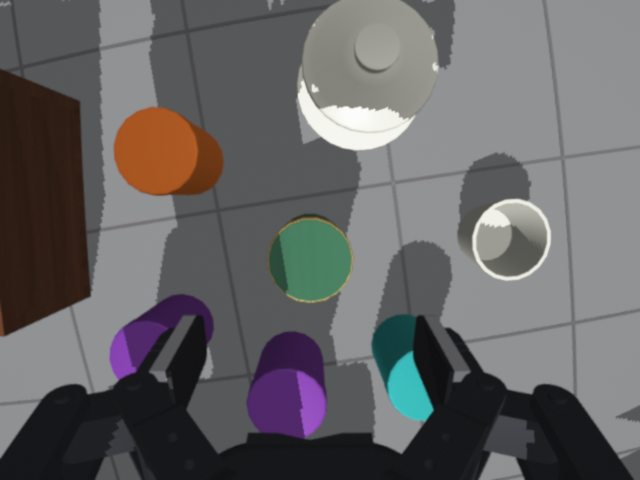

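The green tin's top is centred at (311,260) and predicted at (308,258.5), so the estimate is good.

```bash
python3 - <<'E'
from h import *
c=load('wrist8.npz'); p=plane(c,[[310.5,260]],.075)[0]; print(p)
T=np.array([(p[0]+.5105)/2,(p[1]-.2215)/2,0]); need(T+[0,0,.036],TT)
E
```

```text
[ 0.50923727 -0.22326599  0.075     ]
shift mm [113.7  -1.3   6.6] turn deg [ 0.1 -1.6  0.2]
```

Request:
servo_tool:
  plan:
    - [15, -1, 5.5, 0, -1.2, 0, 0]
    - [33, 0, 0, 0, 0, 0, 0]
    - [33, 0, 0, 0, 0, 0, 0]
    - [28, 0, 0, 0, 0, 0, 0]

```text
clock: 7.85
tool_pos: [0.5124, -0.2233, 0.045]
ee_rot: [0.769, -0.06, -0.634, -0.051]
contact_force: [0.9, 0.2, 0.5]
width: 1.002
```

```bash
python3 - <<'E'
from h import *
show(); need([.5098,-.2224,.036],TT)
E
```

```text
t 7.85 tcp [ 0.5124 -0.2233  0.045 ] chest [ -35.4 -336.3   45. ] F [0.9 0.2 0.5] w 1.002 q [-0.04 -0.18 -0.49  0.02 -1.07  1.44]
tool x,y [ 0.189 -0.028 -0.982] [-0.157 -0.988 -0.002]
shift mm [ 8.3 -0.4  4.3] turn deg [ 0.  -1.   0.1]
```

Request:
servo_tool:
  plan:
    - [8, 0, 0, 0, -0.5, 0, 40]
    - [0, 0, 0, 0, 0, 0, 90]
    - [0, 0, 0, 0, 0, 0, 140]
    - [0, 0, 0, 0, 0, 0, 160]
    - [0, 0, 0, 0, 0, 0, 160]
  squeeze: 30

```text
clock: 8.35
tool_pos: [0.5159, -0.2217, 0.0389]
ee_rot: [0.766, -0.059, -0.638, -0.05]
contact_force: [0.4, -0.3, -1.8]
width: 0.645
```

```bash
python3 - <<'E'
from h import *
show()
E
```

```text
t 8.35 tcp [ 0.5159 -0.2217  0.0389] chest [ -32.1 -334.2   38.9] F [ 0.4 -0.3 -1.8] w 0.645 q [-0.04 -0.16 -0.48  0.02 -1.07  1.44]
tool x,y [ 0.178 -0.026 -0.984] [-0.155 -0.988 -0.002]
```

Request:
servo_tool:
  plan:
    - [-15, 0, 0, 0, 0, 0, 160]
    - [-35, 0, 0, 0, 0, 0, 160]
    - [-40, 0, 0, 0, 0, 0, 160]
    - [-40, 0, 0, 0, 0, 0, 160]

```text
clock: 8.75
tool_pos: [0.4891, -0.2173, 0.1661]
ee_rot: [0.763, -0.058, -0.642, -0.051]
contact_force: [1.9, -0.6, -1.2]
width: 0.65
```

```bash
python3 - <<'E'
from h import *
show(); need(c2w(-27,-30,175),tool(.179,YD,-1));need(c2w(-27,-30,50),tool(.179,YD,-1))
E
```

```text
t 8.75 tcp [ 0.4891 -0.2173  0.1661] chest [ -59.3 -334.1  166.1] F [ 1.9 -0.6 -1.2] w 0.65 q [-0.03 -0.29 -0.35  0.02 -1.34  1.44]
tool x,y [ 0.169 -0.023 -0.985] [-0.155 -0.988 -0.003]
shift mm [  -2.1 -304.   -34.1] turn deg [0.1 0.4 0.2]
shift mm [ 121.1 -303.6  -12.8] turn deg [0.1 0.4 0.2]
```

Request:
servo_tool:
  plan:
    - [-15, -35, -5, 0, 0, 0, 160]
    - [0, -46, -5, 0, 0, 0, 160]
    - [0, -46, -5, 0, 0, 0, 160]
    - [0, -46, -5, 0, 0, 0, 160]
    - [0, -46, -5, 0, 0, 0, 160]

```text
clock: 9.25
tool_pos: [0.5481, -0.0033, 0.2032]
ee_rot: [0.77, -0.062, -0.632, -0.056]
contact_force: [0.7, -1.1, -1.1]
width: 0.649
```

```bash
python3 - <<'E'
from h import *
show(); need(c2w(-27,-30,175),tool(.179,YD,-1));need(c2w(-27,-30,50),tool(.179,YD,-1))
E
```

```text
t 9.25 tcp [ 0.5481 -0.0033  0.2032] chest [ -35.  -113.4  203.2] F [ 0.7 -1.1 -1.1] w 0.649 q [ 0.43 -0.28 -0.31  0.1  -1.38  0.96]
tool x,y [ 0.192 -0.024 -0.981] [-0.166 -0.986 -0.009]
shift mm [ 29.8 -83.2  -1.6] turn deg [-0.5 -0.9  0.4]
shift mm [152.5 -82.1  22.6] turn deg [-0.5 -0.9  0.4]
```

Request:
servo_tool:
  plan:
    - [5, -40, 2, -0.3, -0.3, 0.2, 160]
    - [5, -35, 2, -0.2, -0.3, 0.2, 160]
    - [5, -8, 2, 0, -0.3, 0, 160]

```text
clock: 9.55
tool_pos: [0.5594, 0.087, 0.1913]
ee_rot: [0.767, -0.058, -0.637, -0.051]
contact_force: [-0.6, 0.4, -0.8]
width: 0.647
```

```bash
python3 - <<'E'
from h import *
c=grab('wrist','9');show(); need(c2w(-27,-30,175),tool(.179,YD,-1));need(c2w(-27,-30,50),tool(.179,YD,-1))
grab('top','9')
E
```

```text
t 9.6 tcp [0.559  0.0868 0.1902] chest [-38.5 -22.8 190.2] F [-0.   0.2 -2.6] w 0.653 q [ 0.59 -0.21 -0.28  0.12 -1.37  0.81]
tool x,y [ 0.18  -0.025 -0.983] [-0.154 -0.988 -0.004]
shift mm [17.   7.3 -8.5] turn deg [ 0.2 -0.2  0.2]
shift mm [139.9   7.8  14.2] turn deg [ 0.2 -0.2  0.2]
```

View pics/wrist9.png

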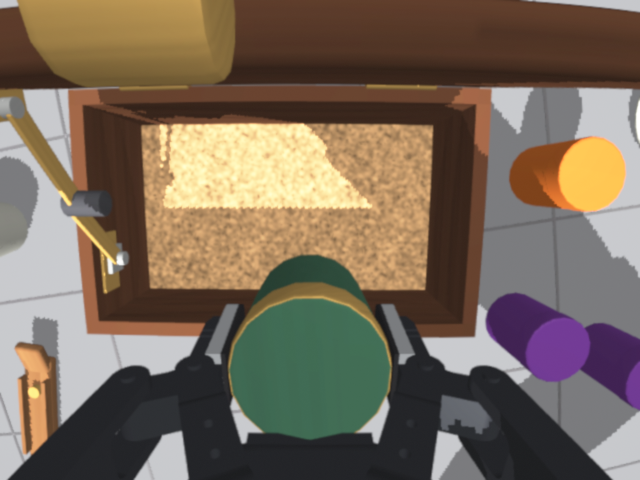

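View pics/top9.png

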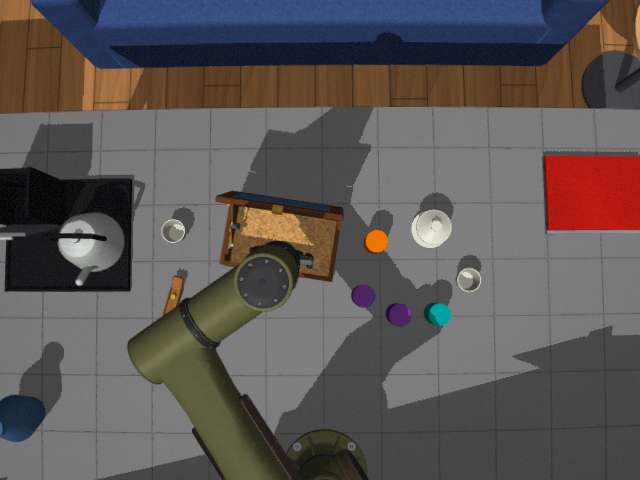

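The tin hangs at (310,360) above the front half of the chest and the stay is at the left (90,205). The pull is close to the wrist camera, at (130,40), so I check that clearance.

```bash
python3 - <<'E'
from h import *
c=load('wrist9.npz'); print(c['K'],w2c(c['T'][:3,3]).round(1))
p=w2c(c['T'][:3,3]); 
t=1.325; print('pull chest',85-(201*np.cos(t)-7*np.sin(t)),100+201*np.sin(t)+7*np.cos(t))
print(c['d'][40,130],c['d'][150,250])
E
```

```text
[[370.46798989   0.         309.43156519]
 [  0.         370.46798989 241.86141734]
 [  0.           0.           1.        ]] [ 20.3 -22.6 347.8]
pull chest 42.88051941957452 296.6620180808565
0.0 0.32793847
```

```bash
python3 - <<'E'
from h import *
show(); need(c2w(-36,-50,120),tool(.179,YD,-1));need(c2w(-33,-50,52),tool(.179,YD,-1))
E
```

```text
t 9.65 tcp [0.5589 0.0851 0.1905] chest [-38.3 -24.4 190.5] F [ 0.3 -1.3 -0.9] w 0.654 q [ 0.58 -0.22 -0.28  0.12 -1.37  0.82]
tool x,y [ 0.18  -0.025 -0.983] [-0.155 -0.988 -0.003]
shift mm [69.7 25.8 10.6] turn deg [ 0.2 -0.2  0.2]
shift mm [137.1  26.1  20. ] turn deg [ 0.2 -0.2  0.2]
```

Request:
servo_tool:
  plan:
    - [0, 25, 4, 0, 0, 0, 160]
    - [30, 1, 4, 0, 0, 0, 160]
    - [35, 0, 3, 0, 0, 0, 160]
    - [30, 0, 4, 0, 0, 0, 160]

```text
clock: 10.05
tool_pos: [0.5608, 0.0562, 0.1013]
ee_rot: [0.771, -0.058, -0.632, -0.054]
contact_force: [1.4, 0.4, -2.0]
width: 0.646
```

```bash
python3 - <<'E'
from h import *
show(); need(c2w(-33,-50,52),tool(.179,YD,-1))
E
```

```text
t 10.05 tcp [0.5608 0.0562 0.1013] chest [-31.9 -52.7 101.3] F [ 1.4  0.4 -2. ] w 0.646 q [ 0.53 -0.21 -0.45  0.13 -1.18  0.84]
tool x,y [ 0.194 -0.021 -0.981] [-0.157 -0.988 -0.01 ]
shift mm [48.2 -2.2 10.7] turn deg [-0.  -1.   0.6]
```

Request:
servo_tool:
  plan:
    - [16, -1, 4, 0, -0.5, 0.3, 160]
    - [16, -1, 3, 0, -0.5, 0.3, 160]
    - [12, 0, 2, 0, 0, 0, 160]
    - [0, 0, 0, 0, 0, 0, 160]

```text
clock: 10.45
tool_pos: [0.5591, 0.0552, 0.0525]
ee_rot: [0.763, -0.064, -0.641, -0.052]
contact_force: [-0.5, -0.7, -1.7]
width: 0.65
```

```bash
python3 - <<'E'
from h import *
show(); need(c2w(-33,-50,49),tool(.179,YD,-1))
E
```

```text
t 10.45 tcp [0.5591 0.0552 0.0525] chest [-33.3 -53.9  52.5] F [-0.5 -0.7 -1.7] w 0.65 q [ 0.53 -0.16 -0.49  0.13 -1.11  0.83]
tool x,y [ 0.171 -0.031 -0.985] [-0.163 -0.987  0.002]
shift mm [ 3.5 -3.9  0.3] turn deg [-0.3  0.3 -0.2]
```

Request:
servo_tool:
  plan:
    - [1.5, 0, 0, 0, 0, 0, 160]
    - [1.5, 0, 0, 0, 0, 0, 160]

```text
clock: 10.65
tool_pos: [0.5609, 0.0555, 0.0516]
ee_rot: [0.764, -0.063, -0.64, -0.052]
contact_force: [-0.0, 0.8, -0.6]
width: 0.648
```

Request:
servo_tool:
  plan:
    - [1, 0, 0, 0, 0, 0, 160]
    - [0, 0, 0, 0, 0, 0, 160]

```text
clock: 10.85
tool_pos: [0.5619, 0.0559, 0.0521]
ee_rot: [0.765, -0.063, -0.639, -0.052]
contact_force: [0.1, 0.3, -2.0]
width: 0.653
```

```bash
python3 - <<'E'
from h import *
show()
E
```

```text
t 10.85 tcp [0.5619 0.0559 0.0521] chest [-30.7 -52.8  52.1] F [ 0.1  0.3 -2. ] w 0.653 q [ 0.53 -0.16 -0.49  0.13 -1.1   0.83]
tool x,y [ 0.176 -0.029 -0.984] [-0.163 -0.987  0.   ]
```

Request:
servo_tool:
  plan:
    - [3, 0, 1, 0, 0, 0, 160]
    - [2, 0, 0, 0, 0, 0, 160]

```text
clock: 11.05
tool_pos: [0.5624, 0.0563, 0.0478]
ee_rot: [0.766, -0.062, -0.638, -0.052]
contact_force: [0.6, -0.1, -1.6]
width: 0.647
```

Request:
servo_tool:
  plan:
    - [1.5, 0, 0, 0, 0, 0, 160]

```text
clock: 11.15
tool_pos: [0.5627, 0.0563, 0.0462]
ee_rot: [0.766, -0.062, -0.638, -0.052]
contact_force: [0.5, -0.9, -1.1]
width: 0.646
```

```bash
python3 - <<'E'
from h import *
show()
E
```

```text
t 11.15 tcp [0.5627 0.0563 0.0462] chest [-30.  -52.3  46.2] F [ 0.5 -0.9 -1.1] w 0.646 q [ 0.53 -0.15 -0.5   0.13 -1.09  0.83]
tool x,y [ 0.178 -0.028 -0.984] [-0.162 -0.987 -0.001]
```

Request:
servo_tool:
  plan:
    - [1.5, 0, 0, 0, 0, 0, 160]

```text
clock: 11.25
tool_pos: [0.5632, 0.0562, 0.0451]
ee_rot: [0.766, -0.062, -0.638, -0.052]
contact_force: [-7.2, 0.5, 10.3]
width: 0.653
```

Request:
servo_tool:
  plan:
    - [1.5, 0, 0, 0, 0, 0, 160]

```text
clock: 11.35
tool_pos: [0.5637, 0.0561, 0.045]
ee_rot: [0.766, -0.062, -0.638, -0.052]
contact_force: [-11.1, 0.9, 14.0]
width: 0.649
```

```bash
python3 - <<'E'
from h import *
show();c=grab('wrist','10')
E
```

```text
t 11.35 tcp [0.5637 0.0561 0.045 ] chest [-28.9 -52.3  45. ] F [-11.1   0.9  14. ] w 0.649 q [ 0.53 -0.15 -0.5   0.13 -1.09  0.83]
tool x,y [ 0.179 -0.029 -0.983] [-0.162 -0.987 -0.   ]
```

View pics/wrist10.png

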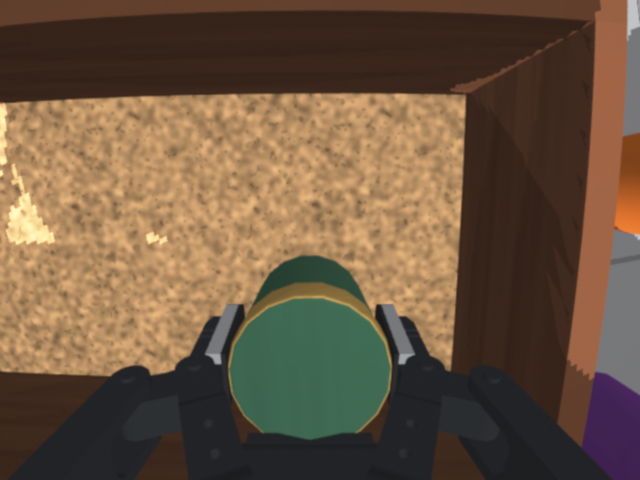

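The tin is on the floor, with a contact force of 14 N. I relieve that and open.

Request:
servo_tool:
  plan:
    - [-1, 0, 1, 0, 0, 0, 160]

```text
clock: 11.5
tool_pos: [0.5628, 0.0564, 0.0461]
ee_rot: [0.766, -0.062, -0.637, -0.052]
contact_force: [-0.7, -0.3, -1.7]
width: 0.648
```

Request:
servo_tool:
  plan:
    - [0, 0, 0, 0, 0, 0, 120]
    - [0, 0, 0, 0, 0, 0, 60]
    - [0, 0, 0, 0, 0, 0, 0]
    - [0, 0, 0, 0, 0, 0, 0]

```text
clock: 11.9
tool_pos: [0.5632, 0.0565, 0.0463]
ee_rot: [0.767, -0.062, -0.637, -0.052]
contact_force: [-0.2, 0.2, -0.0]
width: 0.998
```

```bash
python3 - <<'E'
from h import *
show();c=grab('wrist','11')
E
```

```text
t 11.9 tcp [0.5632 0.0565 0.0463] chest [-29.6 -52.   46.3] F [-0.2  0.2 -0. ] w 0.998 q [ 0.53 -0.16 -0.5   0.13 -1.09  0.83]
tool x,y [ 0.181 -0.029 -0.983] [-0.162 -0.987 -0.001]
```

View pics/wrist11.png

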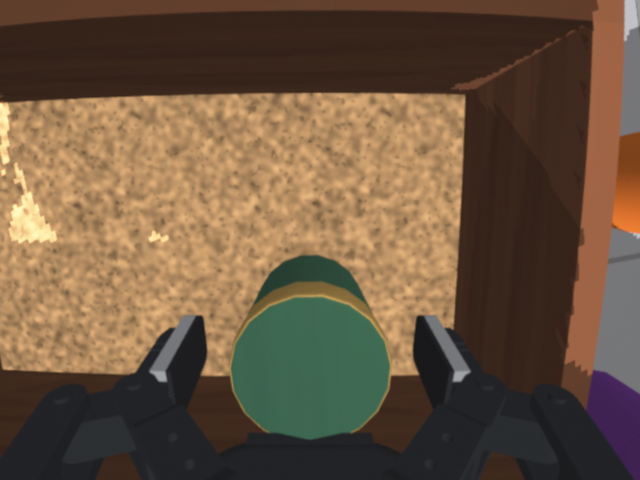

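The tin stands free on the floor. I withdraw and compute the knuckle push path.

Request:
servo_tool:
  plan:
    - [-15, 0, 0, 0, 0, 0, 0]
    - [-35, 0, 0, 0, 0, 0, 0]
    - [-40, 0, 0, 0, 0, 0, 0]
    - [-40, 0, 0, 0, 0, 0, 60]
    - [-30, 0, 5, 0, 3, 0, 120]

```text
clock: 12.45
tool_pos: [0.5271, 0.0604, 0.2017]
ee_rot: [0.78, -0.066, -0.621, -0.049]
contact_force: [1.3, 0.8, 0.0]
width: 0.692
```

```bash
python3 - <<'E'
from h import *
show()
c=grab('wrist','12'); c2=grab('top','12')
p=cv2.resize(c2['p'][180:300,200:360],None,fx=5,fy=5,interpolation=cv2.INTER_CUBIC); cv2.imwrite('pics/top12c.png',p[:,:,::-1])
for k in (-.09,0,.2,.4,.6,.7,.75,.8,.9): print(k,np.round(stay(118.,k),3))
K45=tool(np.radians(45),YD,-1)
need(c2w(10-60*.707,104,130+60*.707),K45)
E
```

```text
t 12.45 tcp [0.5271 0.0604 0.2017] chest [-65.8 -53.8 201.7] F [1.3 0.8 0. ] w 0.692 q [ 0.6  -0.35 -0.39  0.16 -1.37  0.78]
tool x,y [ 0.221 -0.042 -0.974] [-0.164 -0.986  0.005]
-0.09 [  1.325  10.234 129.868]
0 [  1.327  12.458 127.85 ]
0.2 [  1.318  16.899 123.198]
0.4 [  1.29   20.683 118.394]
0.6 [  1.246  23.865 113.502]
0.7 [  1.217  25.25  111.031]
0.75 [  1.202  25.895 109.788]
0.8 [  1.185  26.51  108.541]
0.9 [  1.149  27.65  106.03 ]
shift mm [  38.7 -157.4  -24.6] turn deg [-0.1 31.6 -0.2]
```

View pics/wrist12.png

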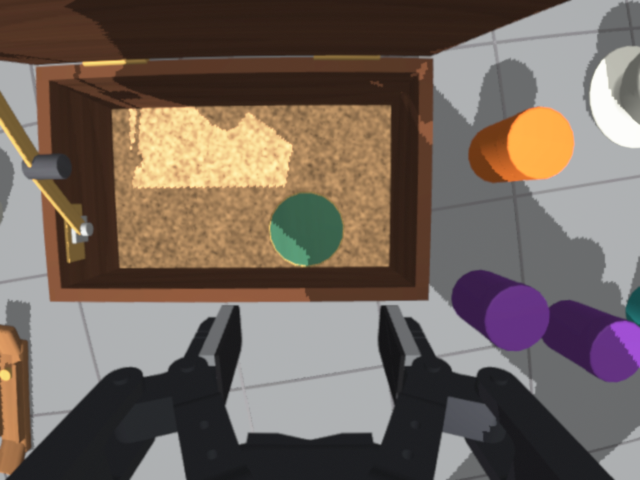

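View pics/top12c.png

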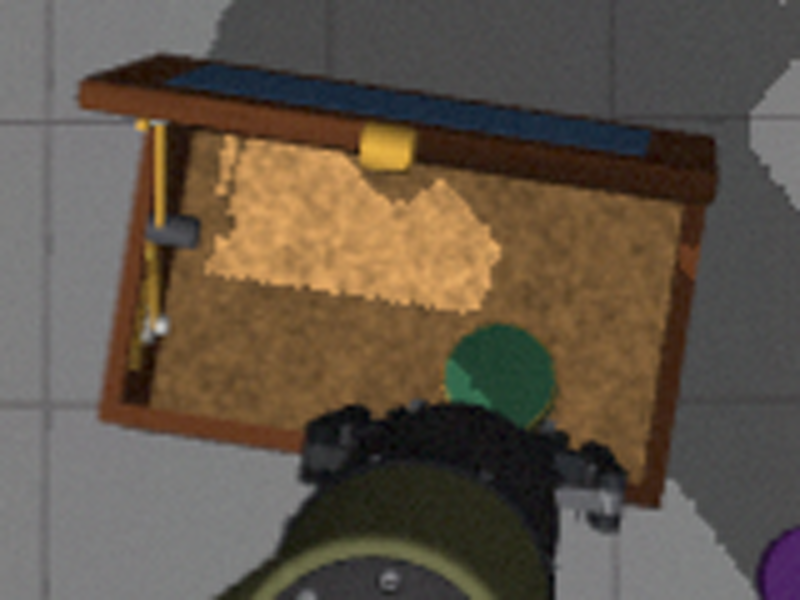

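The tin's top is at (306,230), with the tin upright in the chest's front half, clear of the stay. The knuckle barrel is at (46,167) in the wrist view and (173,231) in the top crop. The lid is still up.

```bash
python3 - <<'E'
from h import *
c=load('wrist12.npz'); t=load('top12.npz')
print('tin',w2c(plane(c,[[306,230]],.085)[0]),w2c(plane(t,[[200+500/5-.4,180+374/5-.4]],.085)[0]))
def tri(c,a,s,b):
    o1,d1=ray(c,a);o2,d2=ray(s,b);d1=d1[0]/np.linalg.norm(d1);d2=d2[0]/np.linalg.norm(d2)
    A=np.c_[d1,-d2];x=np.linalg.lstsq(A,o2-o1,rcond=None)[0];p1=o1+x[0]*d1;p2=o2+x[1]*d2
    return w2c((p1+p2)/2),np.linalg.norm(p1-p2)
print('knuckle',tri(c,(46,167),t,(200+173/5-.4,180+231/5-.4)))
print('ends y',w2c(plane(c,[[69,167]],.13)[0]),w2c(plane(c,[[46,167]],.13)[0]))
print('pull',w2c(plane(t,[[200+388/5-.4,180+146/5-.4]],.3)[0]))
E
```

```text
tin [-34.88337745 -51.87113311  85.        ] [-31.6006249  -50.98588277  85.        ]
knuckle (array([ 10.21674058, 113.56374322, 129.55020153]), np.float64(6.392770688862595e-05))
ends y [  9.75793513  97.54423515 130.        ] [ 10.20144157 113.24001647 130.        ]
pull [ 44.536465     0.49741409 300.        ]
```

Request:
servo_tool:
  plan:
    - [0, -38, -3, 0, 8, 0, 200]
    - [5, -38, -5, 0, 8, 0, 255]
    - [5, -38, -5, 0, 8, 0, 255]
    - [5, -30, -5, 0, 7, 0, 255]

```text
clock: 12.95
tool_pos: [0.5769, 0.2027, 0.2082]
ee_rot: [0.923, -0.074, -0.375, -0.039]
contact_force: [2.4, -1.4, 1.0]
width: -0.004
```

```bash
cat >> h.py <<'E'
K45=tool(np.radians(45),YD,-1); KN=np.array([10.2,113.5,129.6])
E
python3 - <<'E'
from h import *
show(); d=np.array([.707,0,-.707])
for s in (40,10): need(c2w(*(KN-s*d-[0,8,0])),K45)
E
```

```text
t 12.95 tcp [0.5769 0.2027 0.2082] chest [-39.1  94.5 208.2] F [ 2.4 -1.4  1. ] w -0.004 q [ 0.94 -0.46 -0.84  0.88 -0.97  0.02]
tool x,y [ 0.708 -0.108 -0.698] [-0.166 -0.986 -0.016]
shift mm [ 50.3 -10.4  21.5] turn deg [-1.  -0.7  0.3]
shift mm [ 80.3 -10.2  21.9] turn deg [-1.  -0.7  0.3]
```

Request:
servo_tool:
  plan:
    - [10, -6, 12, -0.5, -0.3, 0.2, 255]
    - [20, -3, 9, -0.5, -0.3, 0, 255]
    - [18, 0, 1, 0, 0, 0, 255]
    - [0, 0, 0, 0, 0, 0, 255]

```text
clock: 13.35
tool_pos: [0.5947, 0.2126, 0.1503]
ee_rot: [0.922, -0.069, -0.381, -0.023]
contact_force: [1.0, -0.7, -0.1]
width: 0.004
```

```bash
python3 - <<'E'
from h import *
show(); d=np.array([.707,0,-.707])
for s in (10,): need(c2w(*(KN-s*d-[0,8,0])),K45)
c=grab('wrist','13');c=grab('top','13')
p=cv2.resize(c['p'][180:300,200:360],None,fx=5,fy=5,interpolation=cv2.INTER_CUBIC); cv2.imwrite('pics/top13c.png',p[:,:,::-1])
E
```

```text
t 13.35 tcp [0.5947 0.2126 0.1503] chest [-23.1 107.2 150.3] F [ 1.  -0.7 -0.1] w 0.004 q [ 0.89 -0.36 -0.88  0.95 -0.85 -0.04]
tool x,y [ 0.7   -0.11  -0.705] [-0.145 -0.989  0.01 ]
shift mm [28.2  1.9 -8.8] turn deg [ 1.  -0.1  0.1]
```

View pics/wrist13.png

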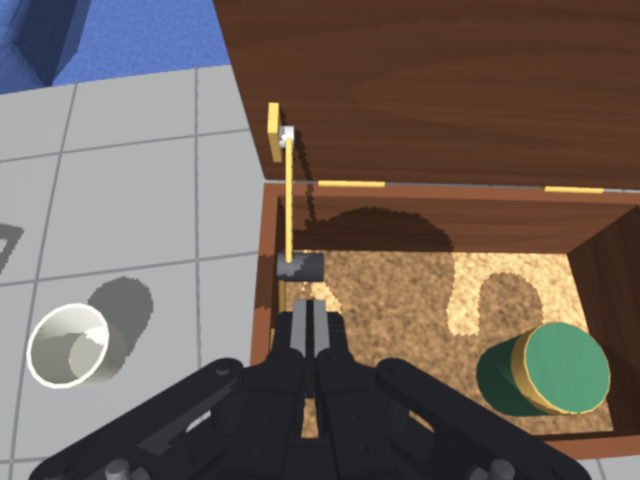

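View pics/top13c.png

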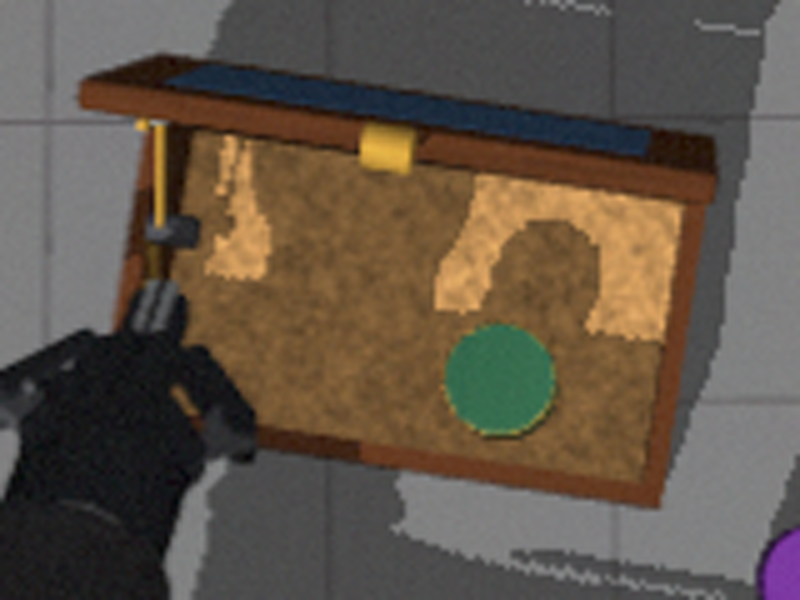

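The fingertips, at (310,300), are just short of the knuckle at (303,267). The tin is clear at (560,370). I align and advance to contact.

Request:
servo_tool:
  plan:
    - [5, 1, -5, 0.8, 0, 0, 255]
    - [10, 1, -3.5, 0, 0, 0, 255]
    - [9, 0, 0, 0, 0, 0, 255]

```text
clock: 13.75
tool_pos: [0.6191, 0.2094, 0.1466]
ee_rot: [0.923, -0.07, -0.377, -0.033]
contact_force: [0.2, -0.3, -0.1]
width: -0.0
```

```bash
python3 - <<'E'
from h import *
show(); d=np.array([.707,0,-.707])
for s in (10,): need(c2w(*(KN-s*d-[0,8,0])),K45)
for k in (0.2,0.4,.6,.7,.75,.8): 
    t,x,z=stay(118.,k);print(k);need(c2w(*(np.array([x,105.5,z])-8*d)),K45)
E
```

```text
t 13.75 tcp [0.6191 0.2094 0.1466] chest [  1.4 107.8 146.6] F [ 0.2 -0.3 -0.1] w -0.0 q [ 0.83 -0.31 -0.85  0.98 -0.79 -0.06]
tool x,y [ 0.706 -0.104 -0.701] [-0.154 -0.988 -0.009]
shift mm [8.2 2.4 5.9] turn deg [-0.2 -0.5  0.5]
0.2
shift mm [19.4  2.5  5.8] turn deg [-0.2 -0.5  0.5]
0.4
shift mm [25.5  2.6  6.6] turn deg [-0.2 -0.5  0.5]
0.6
shift mm [31.2  2.7  7.8] turn deg [-0.2 -0.5  0.5]
0.7
shift mm [33.9  2.7  8.6] turn deg [-0.2 -0.5  0.5]
0.75
shift mm [35.2  2.7  9.1] turn deg [-0.2 -0.5  0.5]
0.8
shift mm [36.5  2.7  9.5] turn deg [-0.2 -0.5  0.5]
```

Request:
servo_tool:
  plan:
    - [4, 2, 5, 0, 0, 0, 255]
    - [4, 0, 1, 0, 0, 0, 255]

```text
clock: 13.95
tool_pos: [0.621, 0.2063, 0.1356]
ee_rot: [0.923, -0.07, -0.377, -0.033]
contact_force: [-2.1, -0.6, 2.0]
width: -0.0
```

Request:
servo_tool:
  plan:
    - [2.5, 0, 0, 0, 0, 0, 255]

```text
clock: 14.05
tool_pos: [0.6231, 0.2059, 0.134]
ee_rot: [0.923, -0.071, -0.377, -0.033]
contact_force: [-1.0, -0.6, 3.5]
width: 0.002
```

```bash
cat > kn.py <<'E'
from h import *
show(); d=np.array([.707,0,-.707])
for k in (-.09,0.2,0.5,.7,.75,.8): 
    t,x,z=stay(118.,k);print(k,end=' ');need(c2w(*(np.array([x,105.5,z])-8*d)),K45)
E
python3 kn.py
```

```text
t 14.05 tcp [0.6231 0.2059 0.134 ] chest [  6. 105. 134.] F [-1.  -0.6  3.5] w 0.002 q [ 0.8  -0.3  -0.87  1.01 -0.75 -0.08]
tool x,y [ 0.706 -0.105 -0.7  ] [-0.155 -0.988 -0.008]
-0.09 shift mm [-2.1 -0.5 -0.1] turn deg [-0.2 -0.5  0.5]
0.2 shift mm [ 7.4 -0.4  0. ] turn deg [-0.2 -0.5  0.5]
0.5 shift mm [16.3 -0.3  1.4] turn deg [-0.2 -0.5  0.5]
0.7 shift mm [21.9 -0.3  2.8] turn deg [-0.2 -0.5  0.5]
0.75 shift mm [23.2 -0.3  3.3] turn deg [-0.2 -0.5  0.5]
0.8 shift mm [24.5 -0.3  3.7] turn deg [-0.2 -0.5  0.5]
```

Contact at about 3.5 N. I push through.

Request:
servo_tool:
  plan:
    - [3, 0, 0, 0, 0, 0, 255]
    - [3, 0, 0, 0, 0, 0, 255]

```text
clock: 14.25
tool_pos: [0.6278, 0.2053, 0.1304]
ee_rot: [0.923, -0.071, -0.376, -0.033]
contact_force: [-2.3, -1.1, 2.9]
width: -0.0
```

Request:
servo_tool:
  plan:
    - [3, 0, 0.2, 0, 0, 0, 255]
    - [3, 0, 0.2, 0, 0, 0, 255]

```text
clock: 14.45
tool_pos: [0.6321, 0.2046, 0.126]
ee_rot: [0.923, -0.071, -0.376, -0.034]
contact_force: [-2.1, -1.3, 2.3]
width: 0.001
```

```bash
python3 kn.py
```

```text
t 14.45 tcp [0.6321 0.2046 0.126 ] chest [ 15.1 105.1 126. ] F [-2.1 -1.3  2.3] w 0.001 q [ 0.78 -0.27 -0.87  1.04 -0.72 -0.1 ]
tool x,y [ 0.707 -0.105 -0.699] [-0.156 -0.988 -0.009]
-0.09 shift mm [-14.2  -0.5   0.6] turn deg [-0.3 -0.6  0.5]
0.2 shift mm [-4.7 -0.4  0.7] turn deg [-0.3 -0.6  0.5]
0.5 shift mm [ 4.2 -0.3  2. ] turn deg [-0.3 -0.6  0.5]
0.7 shift mm [ 9.8 -0.3  3.5] turn deg [-0.3 -0.6  0.5]
0.75 shift mm [11.1 -0.2  4. ] turn deg [-0.3 -0.6  0.5]
0.8 shift mm [12.4 -0.2  4.4] turn deg [-0.3 -0.6  0.5]
```

Request:
servo_tool:
  plan:
    - [3, 0, 1, 0, 0, 0, 255]
    - [3, 0, 1, 0, 0, 0, 255]
    - [2.5, 0, 1, 0, 0, 0, 255]

```text
clock: 14.75
tool_pos: [0.637, 0.2042, 0.1186]
ee_rot: [0.924, -0.071, -0.375, -0.034]
contact_force: [-1.0, -0.7, 3.4]
width: -0.002
```

```bash
python3 kn.py; python3 - <<'E'
from h import *
c=grab('wrist','14');c=grab('top','14')
p=cv2.resize(c['p'][180:300,200:360],None,fx=5,fy=5,interpolation=cv2.INTER_CUBIC); cv2.imwrite('pics/top14c.png',p[:,:,::-1])
E
```

```text
t 14.75 tcp [0.637  0.2042 0.1186] chest [ 20.  105.6 118.6] F [-1.  -0.7  3.4] w -0.002 q [ 0.76 -0.25 -0.87  1.07 -0.7  -0.12]
tool x,y [ 0.708 -0.105 -0.698] [-0.156 -0.988 -0.01 ]
-0.09 shift mm [-22.8  -0.1  -1.3] turn deg [-0.3 -0.7  0.5]
0.2 shift mm [-13.4  -0.1  -1.2] turn deg [-0.3 -0.7  0.5]
0.5 shift mm [-4.4  0.   0.2] turn deg [-0.3 -0.7  0.5]
0.7 shift mm [1.1 0.1 1.7] turn deg [-0.3 -0.7  0.5]
0.75 shift mm [2.4 0.1 2.1] turn deg [-0.3 -0.7  0.5]
0.8 shift mm [3.7 0.1 2.6] turn deg [-0.3 -0.7  0.5]
```

View pics/wrist14.png

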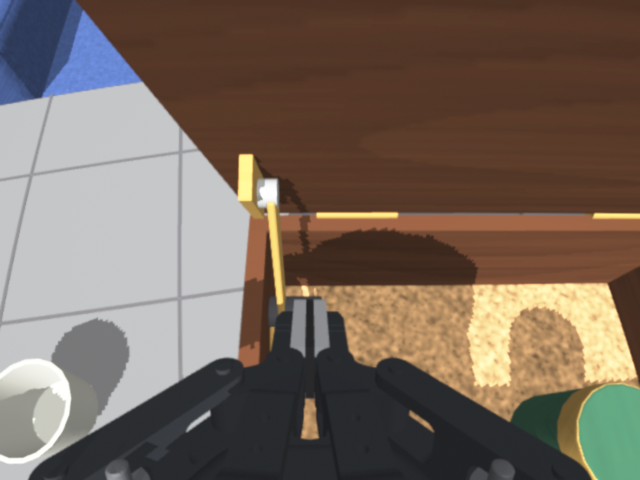

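View pics/top14c.png

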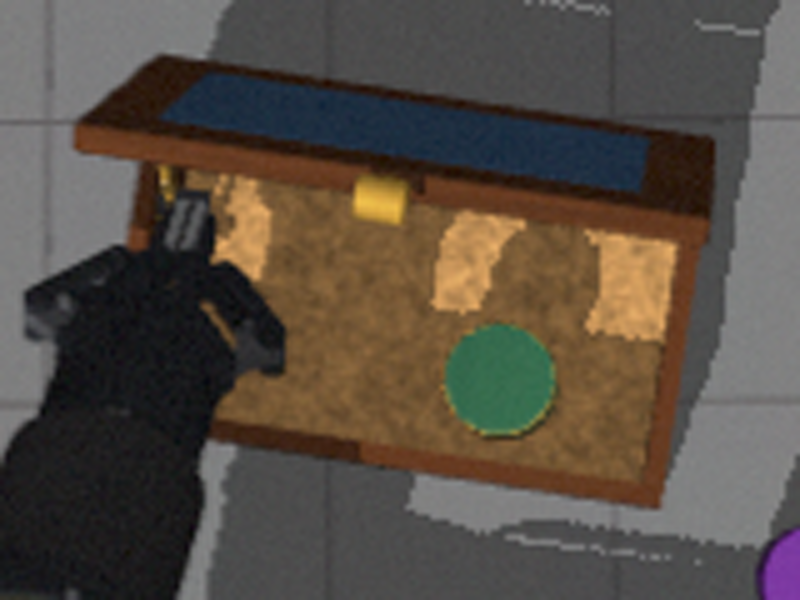

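The lid has come down with the knuckle; the pull is now at crop (381,199). I work out the lid angle from it.

```bash
cat >> h.py <<'E'
def lidang(c,uv):
    o,d=ray(c,uv); d=d[0]
    f=lambda t: (lambda z:(w2c(o+d*((z-o[2])/d[2]))[0]-(85-(201*np.cos(t)-7*np.sin(t)))))((100+201*np.sin(t)+7*np.cos(t))/1000)
    return brentq(f,.3,1.55)
E
python3 - <<'E'
from h import *
a=load('top12.npz');b=load('top14.npz')
print(lidang(a,(200+388/5-.4,180+146/5-.4)),lidang(b,(200+381/5-.4,180+199/5-.4)))
for k in (.6,.65,.7,.75,.8,.85):print(k,stay(118.,k)[0])
E
```

```text
1.3353291871804263 1.2219970938000597
0.6 1.2458895258587999
0.65 1.2321737474069934
0.7 1.2174670901180333
0.75 1.2017907917097417
0.8 1.1851665739739177
0.85 1.1676164664929105
```

The knee is at about 0.70–0.72. I push a little more to reach about 0.75, then back off.

Request:
servo_tool:
  plan:
    - [1.5, 0, 0.7, 0, 0, 0, 255]

```text
clock: 14.95
tool_pos: [0.6373, 0.2042, 0.1163]
ee_rot: [0.923, -0.07, -0.376, -0.034]
contact_force: [0.1, -1.2, 3.7]
width: -0.007
```

Request:
servo_tool:
  plan:
    - [-2, 0, 0, 0, 0, 0, 255]
    - [0, 0, 0, 0, 0, 0, 255]

```text
clock: 15.15
tool_pos: [0.6353, 0.2042, 0.1161]
ee_rot: [0.923, -0.071, -0.377, -0.033]
contact_force: [0.3, 0.6, 0.7]
width: 0.001
```

```bash
python3 kn.py; python3 - <<'E'
from h import *
c=grab('top','15')
p=cv2.resize(c['p'][180:300,200:360],None,fx=5,fy=5,interpolation=cv2.INTER_CUBIC); cv2.imwrite('pics/top15c.png',p[:,:,::-1])
E
```

```text
t 15.15 tcp [0.6353 0.2042 0.1161] chest [ 18.3 105.2 116.1] F [0.3 0.6 0.7] w 0.001 q [ 0.76 -0.25 -0.87  1.06 -0.7  -0.12]
tool x,y [ 0.706 -0.105 -0.7  ] [-0.155 -0.988 -0.009]
-0.09 shift mm [-23.4  -0.5  -4.2] turn deg [-0.2 -0.6  0.5]
0.2 shift mm [-14.   -0.4  -4.2] turn deg [-0.2 -0.6  0.5]
0.5 shift mm [-5.  -0.3 -2.8] turn deg [-0.2 -0.6  0.5]
0.7 shift mm [ 0.5 -0.3 -1.3] turn deg [-0.2 -0.6  0.5]
0.75 shift mm [ 1.8 -0.2 -0.9] turn deg [-0.2 -0.6  0.5]
0.8 shift mm [ 3.1 -0.2 -0.4] turn deg [-0.2 -0.6  0.5]
```

View pics/top15c.png

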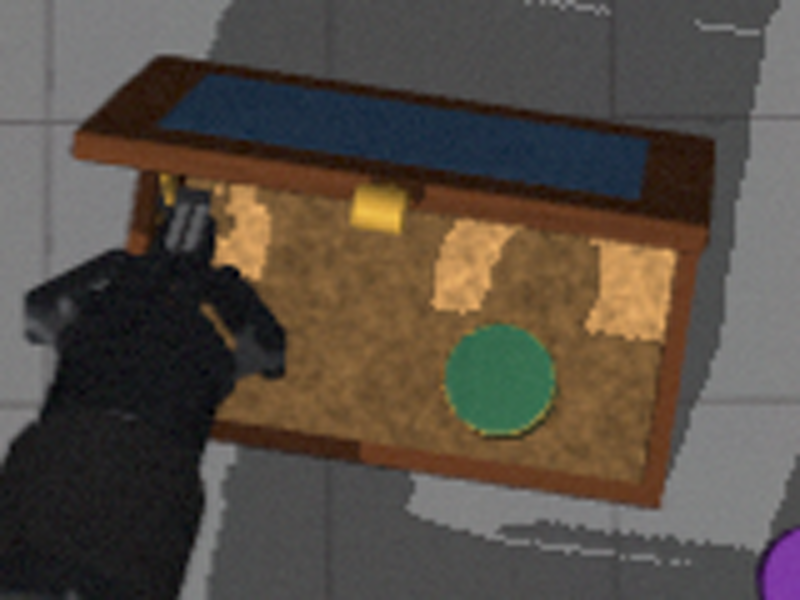

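The pull is at crop (380,208), so the lid is near 1.19 and the knee near 0.77, with almost no contact force. I back off and confirm it holds.

Request:
servo_tool:
  plan:
    - [-5, 0, 0, 0, 0, 0, 255]
    - [-15, 0, 0, 0, 0, 0, 255]
    - [-25, 0, 0, 0, 0, 0, 255]

```text
clock: 15.5
tool_pos: [0.602, 0.2066, 0.1438]
ee_rot: [0.922, -0.073, -0.379, -0.032]
contact_force: [0.8, 0.2, 0.5]
width: -0.0
```

```bash
python3 - <<'E'
from h import *
show()
c=grab('top','16')
p=cv2.resize(c['p'][180:300,200:360],None,fx=5,fy=5,interpolation=cv2.INTER_CUBIC); cv2.imwrite('pics/top16c.png',p[:,:,::-1])
E
```

```text
t 15.5 tcp [0.602  0.2066 0.1438] chest [-14.9 102.4 143.8] F [0.8 0.2 0.5] w -0.0 q [ 0.86 -0.35 -0.88  0.97 -0.82 -0.06]
tool x,y [ 0.702 -0.11  -0.704] [-0.158 -0.987 -0.003]
```

View pics/top16c.png

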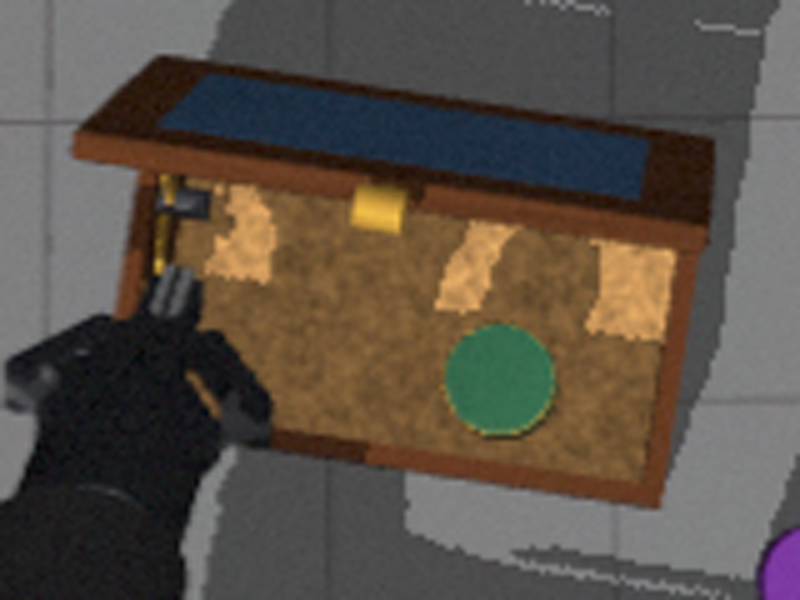

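The lid holds at pull (379,209), with the knuckle lowered to (185,205). I go back to the pull with the tool vertical.

```bash
python3 - <<'E'
from h import *
c=load('top16.npz'); t=lidang(c,(200+379.5/5-.4,180+209/5-.4))-.01; print(t, 85-(201*np.cos(t)-7*np.sin(t)),100+201*np.sin(t)+7*np.cos(t))
print(w2c(plane(c,[(200+379.5/5-.4,180+209/5-.4)],.294)[0]))
need(c2w(-40,60,330),tool(0,YD,-1)); need(c2w(-40,60,330),K45)
E
```

```text
1.1902072324708297 16.834159077774814 289.2179117614553
[ 18.292232     0.39585323 294.        ]
shift mm [-145.    42.6 -112.5] turn deg [ -0.  -45.5   0.4]
shift mm [-145.    42.6 -112.5] turn deg [-0.2 -0.5  0.3]
```

Request:
servo_tool:
  plan:
    - [-40, 0, -10, 0, 0, 0, 200]
    - [-40, 6, -20, 0, -5, 0, 0]
    - [-38, 8, -20, 0, -8, 0, 0]
    - [-30, 8, -20, 0, -8, 0, 0]
    - [-20, 8, -10, 0, -8, 0, 0]

```text
clock: 16.05
tool_pos: [0.5448, 0.1858, 0.3201]
ee_rot: [0.795, -0.057, -0.603, -0.041]
contact_force: [1.0, -0.6, 0.7]
width: 0.844
```

```bash
python3 - <<'E'
from h import *
show();need(c2w(17,0,340),tool(0,YD,-1))
E
```

```text
t 16.05 tcp [0.5448 0.1858 0.3201] chest [-68.2  72.8 320.1] F [ 1.  -0.6  0.7] w 0.844 q [ 0.81 -0.22 -0.1   0.22 -1.53  0.63]
tool x,y [ 0.266 -0.041 -0.963] [-0.14  -0.99   0.003]
shift mm [  3.6  74.4 -86. ] turn deg [  1.1 -15.6  -0. ]
```

Request:
servo_tool:
  plan:
    - [-12, 24, -20, 0.5, -7, 0, 0]
    - [-6, 25, -28, 0.5, -7, 0, 0]
    - [0, 20, -26, 0, -1.5, 0, 0]
    - [0, 5, -8, 0, 0, 0, 0]

```text
clock: 16.45
tool_pos: [0.6129, 0.1024, 0.3556]
ee_rot: [-0.705, 0.048, 0.705, 0.058]
contact_force: [0.0, 1.4, -0.6]
width: 0.999
```

```bash
python3 - <<'E'
from h import *
c=grab('wrist','17');show();need(c2w(17,-0.5,267),tool(0,YD,-1))
E
```

```text
t 16.5 tcp [0.6129 0.1024 0.355 ] chest [ 12.3   1.2 355. ] F [-1.   0.2 -2.2] w 1.0 q [ 0.48  0.15  0.43 -0.01 -1.85  0.94]
tool x,y [-0.     0.012 -1.   ] [-0.149 -0.989 -0.012]
shift mm [88.   2.8 -4.9] turn deg [0.5 0.1 0.7]
```

View pics/wrist17.png

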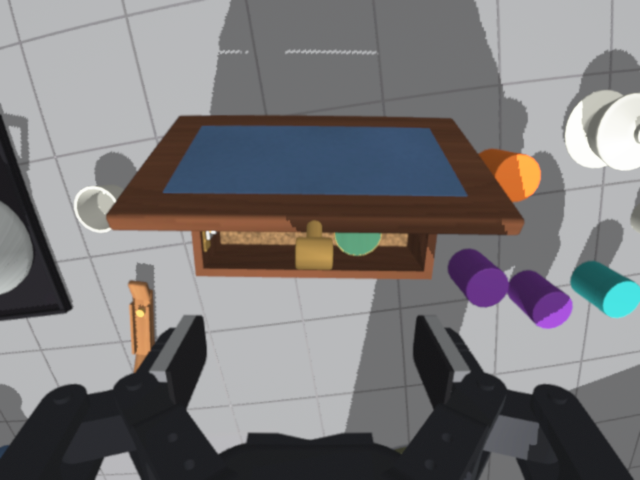

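The pull is at (314,252), between the open fingers in y.

```bash
python3 - <<'E'
from h import *
c=load('wrist17.npz'); print(w2c(plane(c,[(314.5,252)],.295)[0]),w2c(plane(c,[(314.5,252)],.290)[0]))
E
```

```text
[ 21.04684441  -0.62244259 295.        ] [ 19.14344393  -0.64761594 290.        ]
```

Request:
servo_tool:
  plan:
    - [20, 2.5, -5, 0.5, 0, 0.6, 0]
    - [28, 0, -1, 0, 0, 0, 60]
    - [25, 0, 0, 0, 0, 0, 110]
    - [12, 0, 0, 0, 0, 0, 150]
  squeeze: 20

```text
clock: 16.9
tool_pos: [0.6179, 0.1011, 0.2687]
ee_rot: [0.706, -0.054, -0.704, -0.057]
contact_force: [-0.3, 0.6, -0.7]
width: 0.515
```

```bash
python3 - <<'E'
from h import *
show();need(c2w(18.5,-0.5,267),tool(0,YD,-1));c=grab('wrist','18')
E
```

```text
t 16.9 tcp [0.6179 0.1011 0.2687] chest [ 17.5   0.7 268.7] F [-0.3  0.6 -0.7] w 0.515 q [ 0.48  0.12  0.23 -0.   -1.69  0.93]
tool x,y [ 0.002  0.004 -1.   ] [-0.157 -0.988 -0.004]
shift mm [ 1.7  1.2 -1. ] turn deg [ 0.1 -0.1  0.2]
```

View pics/wrist18.png

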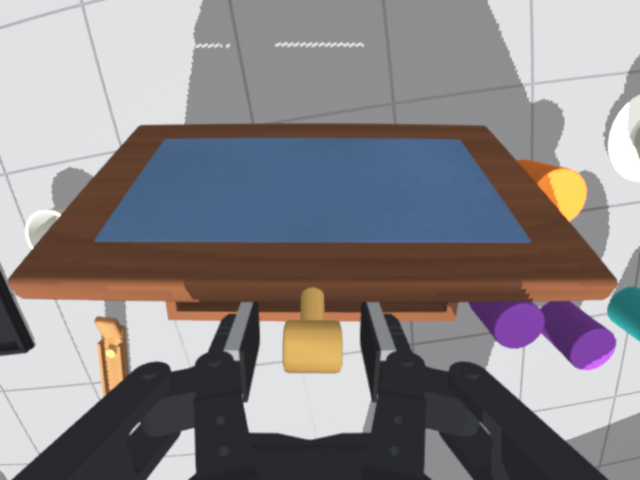

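The pull is centred between the pads at (313,347). I close.

Request:
servo_tool:
  plan:
    - [1, 1, -1, 0, 0, 0, 190]
    - [0, 0, 0, 0, 0, 0, 220]
    - [0, 0, 0, 0, 0, 0, 240]
    - [0, 0, 0, 0, 0, 0, 240]
  squeeze: 20

```text
clock: 17.35
tool_pos: [0.6172, 0.1002, 0.2663]
ee_rot: [-0.705, 0.055, 0.705, 0.055]
contact_force: [1.9, -2.4, -4.7]
width: 0.253
```

```bash
python3 - <<'E'
from h import *
show();print(theta(),theta(w2c(st()['tool_pos']))); arc(0.95,5)
E
```

```text
t 17.35 tcp [0.6172 0.1002 0.2663] chest [ 16.9  -0.3 266.3] F [ 1.9 -2.4 -4.7] w 0.253 q [ 0.48  0.11  0.23 -0.   -1.68  0.93]
tool x,y [-0.001  0.001 -1.   ] [-0.155 -0.988 -0.001]
(np.float64(1.1902558149162923), np.float64(-1.0005489556102134)) (np.float64(1.1902558149162923), np.float64(-1.0005489556102134))
th 1.142  x 2.6 z 9.3
th 1.094  x 3.9 z 8.8
th 1.046  x 4.3 z 8.6
th 0.998  x 4.8 z 8.4
th 0.950  x 5.1 z 8.2
```

Request:
servo_tool:
  plan:
    - [2, 0, 6, 0, 0, 0, 240]
    - [3.5, 0, 8.5, 0, 0, 0, 240]
    - [4, 0, 8.5, 0, 0, 0, 240]

```text
clock: 17.65
tool_pos: [0.5949, 0.1038, 0.2571]
ee_rot: [0.706, -0.055, -0.704, -0.056]
contact_force: [2.9, -2.8, -3.2]
width: 0.252
```

```bash
python3 - <<'E'
from h import *
import re
show();print(theta()); arc(0.8,5)
E
```

```text
t 17.65 tcp [0.5949 0.1038 0.2571] chest [ -5.7  -0.3 257.1] F [ 2.9 -2.8 -3.2] w 0.252 q [ 0.5   0.05  0.14  0.   -1.66  0.91]
tool x,y [ 0.003  0.002 -1.   ] [-0.157 -0.988 -0.002]
(np.float64(1.0685549502709093), np.float64(-0.4634299653736491))
th 1.015  x 4.7 z 9.7
th 0.961  x 5.6 z 9.2
th 0.907  x 6.1 z 8.9
th 0.854  x 6.6 z 8.6
th 0.800  x 7.0 z 8.2
```

Request:
servo_tool:
  plan:
    - [5, 0, 9.5, 0, 0, 0, 240]
    - [5.5, 0, 9, 0, 0, 0, 240]
    - [6, 0, 9, 0, 0, 0, 240]
    - [6.5, 0, 8.5, 0, 0, 0, 240]
    - [7, 0, 8, 0, 0, 0, 240]

```text
clock: 18.15
tool_pos: [0.5489, 0.1112, 0.2269]
ee_rot: [0.708, -0.054, -0.702, -0.057]
contact_force: [4.7, -2.6, -4.8]
width: 0.252
```

```bash
python3 - <<'E'
from h import *
show();print(theta()); arc(0.5,5)
E
```

```text
t 18.15 tcp [0.5489 0.1112 0.2269] chest [-5.230e+01 -2.000e-01  2.269e+02] F [ 4.7 -2.6 -4.8] w 0.252 q [ 0.56 -0.08 -0.04  0.   -1.6   0.85]
tool x,y [ 0.009  0.003 -1.   ] [-0.157 -0.988 -0.005]
(np.float64(0.7920462409406979), np.float64(1.1949889205090756))
th 0.734  x 9.1 z 7.6
th 0.675  x 8.7 z 7.9
th 0.617  x 9.1 z 7.4
th 0.558  x 9.5 z 6.8
th 0.500  x 9.9 z 6.3
```

Request:
servo_tool:
  plan:
    - [9, 0, 7.5, 0, 0, 0, 240]
    - [9, 0, 7.5, 0, 0, 0, 240]
    - [9, 0, 7, 0, 0, 0, 240]
    - [9.5, 0, 6.5, 0, 0, 0, 240]
    - [10, 0, 6, 0, 0, 0, 240]

```text
clock: 18.65
tool_pos: [0.5122, 0.1172, 0.1829]
ee_rot: [0.711, -0.052, -0.699, -0.058]
contact_force: [1.9, -1.9, -1.8]
width: 0.252
```

```bash
python3 - <<'E'
from h import *
show();print(theta()); arc(0.25,5)
E
```

```text
t 18.65 tcp [0.5122 0.1172 0.1829] chest [-8.950e+01 -1.000e-01  1.829e+02] F [ 1.9 -1.9 -1.8] w 0.252 q [ 0.61 -0.18 -0.21  0.01 -1.52  0.8 ]
tool x,y [ 0.018  0.006 -1.   ] [-0.155 -0.988 -0.009]
(np.float64(0.5071160253111375), np.float64(2.168778939495212))
th 0.456  x 10.1 z 3.2
th 0.404  x 9.2 z 4.6
th 0.353  x 9.5 z 4.2
th 0.301  x 9.7 z 3.7
th 0.250  x 9.8 z 3.2
```

Request:
servo_tool:
  plan:
    - [9.5, 0, 4.2, 0, -0.3, 0, 240]
    - [9.5, 0, 4.2, 0, -0.3, 0, 240]
    - [9.5, 0, 4, 0, -0.3, 0, 240]
    - [9.5, 0, 3.5, 0, 0, 0, 240]
    - [10, 0, 3, 0, 0, 0, 240]

```text
clock: 19.15
tool_pos: [0.4906, 0.1207, 0.1332]
ee_rot: [0.705, -0.051, -0.705, -0.058]
contact_force: [-0.8, -2.5, -0.2]
width: 0.254
```

```bash
python3 - <<'E'
from h import *
show();print(theta()); arc(0.05,5)
E
```

```text
t 19.15 tcp [0.4906 0.1207 0.1332] chest [-1.114e+02 -1.000e-01  1.332e+02] F [-0.8 -2.5 -0.2] w 0.254 q [ 0.64 -0.21 -0.33 -0.01 -1.45  0.78]
tool x,y [ 0.001  0.01  -1.   ] [-0.154 -0.988 -0.01 ]
(np.float64(0.23980505981072525), np.float64(2.5899878881520237))
th 0.202  x 8.1 z -0.6
th 0.164  x 7.5 z 1.6
th 0.126  x 7.5 z 1.4
th 0.088  x 7.6 z 1.1
th 0.050  x 7.6 z 0.8
```

Request:
servo_tool:
  plan:
    - [8, 0, 1.2, 0, 0, 0, 240]
    - [8, 0, 1, 0, 0, 0, 240]
    - [8, 0, 0.8, 0, 0, 0, 240]

```text
clock: 19.45
tool_pos: [0.4851, 0.1215, 0.1052]
ee_rot: [-0.703, 0.051, 0.707, 0.057]
contact_force: [-2.5, -2.2, -0.8]
width: 0.253
```

```bash
python3 - <<'E'
from h import *
show();print(theta()); arc(0.0,4)
E
```

```text
t 19.45 tcp [0.4851 0.1215 0.1052] chest [-116.9   -0.2  105.2] F [-2.5 -2.2 -0.8] w 0.253 q [ 0.64 -0.21 -0.37 -0.01 -1.4   0.78]
tool x,y [-0.004  0.009 -1.   ] [-0.153 -0.988 -0.008]
(np.float64(0.09924526187687897), np.float64(2.317113605729247))
th 0.074  x 5.3 z -1.7
th 0.050  x 5.0 z 0.5
th 0.025  x 5.0 z 0.4
th 0.000  x 5.0 z 0.2
```

Request:
servo_tool:
  plan:
    - [6, 0, -0.5, 0, 0, 0, 240]
    - [5, 0, 0, 0, 0, 0, 240]
    - [4, 0, 0, 0, 0, 0, 240]

```text
clock: 19.75
tool_pos: [0.4837, 0.1217, 0.0863]
ee_rot: [-0.702, 0.052, 0.708, 0.057]
contact_force: [-2.7, -1.4, -2.0]
width: 0.251
```

```bash
python3 - <<'E'
from h import *
show();print(theta())
E
```

```text
t 19.75 tcp [0.4837 0.1217 0.0863] chest [-118.3   -0.2   86.3] F [-2.7 -1.4 -2. ] w 0.251 q [ 0.64 -0.2  -0.4  -0.01 -1.37  0.78]
tool x,y [-0.009  0.009 -1.   ] [-0.153 -0.988 -0.007]
(np.float64(0.0059501572781311615), np.float64(2.0851860242401017))
```

Request:
servo_tool:
  plan:
    - [2, 0, 0, 0, 0, 0, 240]

```text
clock: 19.85
tool_pos: [0.4837, 0.1217, 0.0839]
ee_rot: [-0.701, 0.052, 0.709, 0.057]
contact_force: [-11.6, -0.9, 14.3]
width: 0.251
```

Request:
servo_tool:
  plan:
    - [1.5, 0, 0, 0, 0, 0, 240]

```text
clock: 19.95
tool_pos: [0.4837, 0.1217, 0.0839]
ee_rot: [-0.702, 0.052, 0.708, 0.057]
contact_force: [-13.1, 0.2, 15.0]
width: 0.253
```

Request:
servo_tool:
  plan:
    - [1.5, 0, 0, 0, 0, 0, 240]

```text
clock: 20.05
tool_pos: [0.4837, 0.1217, 0.0839]
ee_rot: [-0.702, 0.052, 0.708, 0.057]
contact_force: [-9.4, -1.3, 6.4]
width: 0.253
```

It is firm against the rim, so the lid is shut. I release and withdraw.

Request:
servo_tool:
  plan:
    - [0, 0, 0, 0, 0, 0, 240]
    - [0, 0, 0, 0, 0, 0, 120]
    - [0, 0, 0, 0, 0, 0, 0]
    - [0, 0, 0, 0, 0, 0, 0]

```text
clock: 20.45
tool_pos: [0.4862, 0.123, 0.0865]
ee_rot: [-0.704, 0.05, 0.706, 0.058]
contact_force: [-1.5, 0.5, 0.0]
width: 0.758
```

Request:
servo_tool:
  plan:
    - [-10, 0, 2, 0, 0, 0, 0]
    - [-30, 0, 8, 0, 0, 0, 0]
    - [-35, 0, 25, 0, 0, 0, 0]
    - [-30, 0, 30, 0, 0, 0, 0]
    - [0, 0, 0, 0, 0, 0, 0]

```text
clock: 20.95
tool_pos: [0.4208, 0.1314, 0.1986]
ee_rot: [-0.705, 0.051, 0.705, 0.059]
contact_force: [-1.1, 0.5, 0.8]
width: 1.001
```

```bash
python3 - <<'E'
from h import *
show();
a=grab('top','20');grab('scene','20');c=grab('wrist','20')
b=load('top0.npz')
d=np.abs(a['p'].astype(int)-b['p']).max(2).astype(np.uint8); cv2.imwrite('pics/diff20.png',d)
hs=[]
for q in (b,a):
    hsv=cv2.cvtColor(q['p'],cv2.COLOR_RGB2HSV); m=cv2.inRange(hsv,(20,120,80),(32,255,255)); k,l,s,ce=cv2.connectedComponentsWithStats(m)
    print([ (s[i].tolist(),ce[i].round(1)) for i in range(1,k) if s[i,4]>15])
    print('lid front depth',q['d'][262,230:330:20])
E
```

```text
t 20.95 tcp [0.4208 0.1314 0.1986] chest [-182.    -0.6  198.6] F [-1.1  0.5  0.8] w 1.001 q [ 0.76 -0.41 -0.36 -0.01 -1.61  0.66]
tool x,y [ 0.001  0.012 -1.   ] [-0.154 -0.988 -0.012]
[([269, 275, 9, 15, 89], array([273.2, 283.1]))]
lid front depth [1.3462689 1.3483632 1.3480153 1.3446258 1.3437482]
[([269, 275, 9, 15, 81], array([273.3, 282.9]))]
lid front depth [1.3498386 1.3425043 1.3460674 1.339919  1.3444362]
```

View pics/top20.png

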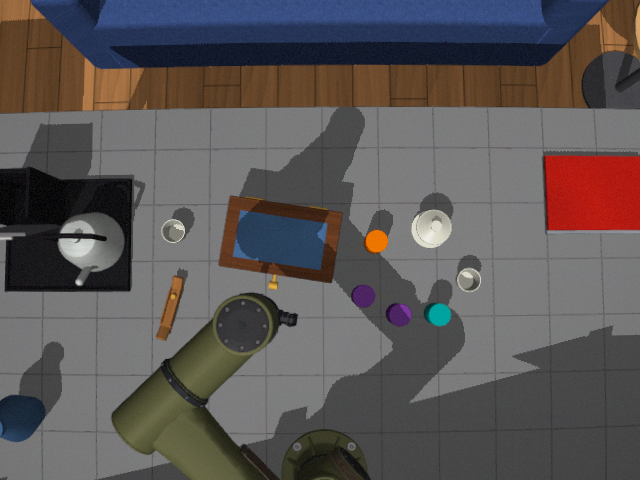

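View pics/scene20.png

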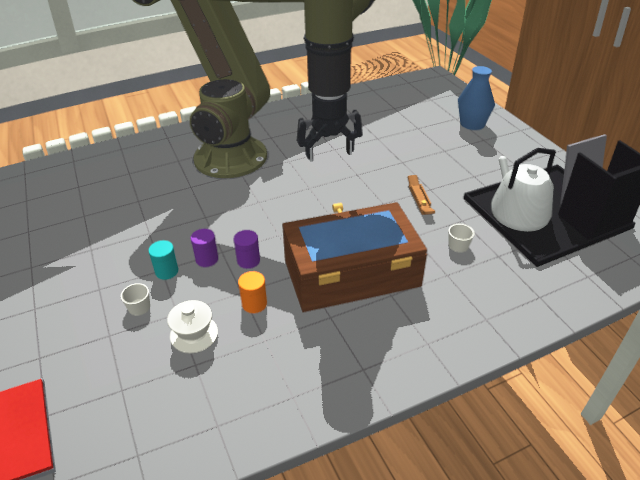

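Both views show the lid shut, the pull at (273,283), and the cups, gaiwan and boat in place. One last number check on how fully the lid is shut.

```bash
python3 - <<'E'
from h import *
for n in ('scene','top'):
    for q in (load(n+'0.npz'),load(n+'20.npz')):
        hsv=cv2.cvtColor(q['p'],cv2.COLOR_RGB2HSV); m=cv2.inRange(hsv,(18,110,60),(33,255,255)); k,l,s,ce=cv2.connectedComponentsWithStats(m)
        print(n,[ (s[i].tolist(),ce[i].round(1)) for i in range(1,k) if s[i,4]>30 and (n=='top' or 320<ce[i][0]<350)])
a=load('top0.npz');b=load('top20.npz')
for r in [(255,262),(240,246),(210,216)]:
    print(r,[np.median(q['d'][r[0]:r[1],250:310]).round(4) for q in (a,b)])
E
```

```text
scene [([333, 203, 10, 10, 75], array([337.6, 207.5])), ([319, 271, 21, 14, 218], array([329. , 277.7]))]
scene [([333, 203, 10, 10, 75], array([337.6, 207.5])), ([319, 271, 21, 14, 218], array([329. , 277.7]))]
top [([245, 196, 19, 4, 33], array([253.5, 197.7])), ([310, 206, 18, 4, 34], array([318.4, 207.5])), ([268, 274, 10, 16, 103], array([273.1, 283. ]))]
top [([245, 196, 19, 4, 33], array([253.5, 197.7])), ([310, 206, 18, 4, 32], array([318.4, 207.5])), ([268, 275, 10, 15, 98], array([273.1, 283.2]))]
(255, 262) [np.float32(1.3461), np.float32(1.3461)]
(240, 246) [np.float32(1.3483), np.float32(1.3488)]
(210, 216) [np.float32(1.355), np.float32(1.3545)]
```

The pull's pixels and the lid's depth match the start, so the lid is fully shut. I hand in.

```bash
python3 -c "
from plant import ticket
print(ticket.hand_in())"
```

```text
the job is handed in; nothing more can be done
None
```

The green tea tin is in the chest and the lid is shut over it. I handed the job in after about 21 s of the 72 s allowed; no verdict was reported.

- **Raising the lid:** I lifted it by the pull until the stay came taut at about 1.33 rad. The force peaked briefly at 11 N, against the 12 N limit. Before letting go I eased the lid back a millimetre. It held with the force reversed, and the knuckle lay where a locked stay puts it.
- **Placing the tin:** I stood it on the chest floor at about (-33, -51) mm in the chest's frame, well clear of the stay. The floor contact reached 14 N straight up, about 18 N in all, before I eased off. After release it stood upright.
- **Breaking the stay:** I pushed the knuckle with about 3 to 4 N until the stay held the lid a little lower, with the knee at about 0.75 rad.
- **Lowering the lid:** I took the pull again and lowered the lid by hand at roughly 0.5 rad/s until it met the rim. I pressed down with up to about 15 N once it was shut.

**Last checks:** With the gripper clear, the pull's position in the pictures and the lid's depth matched the opening pictures. By eye, the gaiwan, the cups and the incense boat were where they started. I could not see the tin or the folded stay once the lid was shut. The two camera views of the tin disagreed by about 3 mm, which is well within the limits.

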